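# Centre-check graphite bead moulds on a sliding carrier

## Task

Seat every graphite mould on the bench flat in the carrier pocket cut to its length (running the carrier back to its near and right stops first frees all pockets from the pointer). When all are loaded, slide the carrier by its knob so that the mark in the centre of each mould stands exactly under the fixed pointer, one mould after another from the shortest to the longest, stopping for three seconds at each; then run the carrier fully back to its near and right stops with the moulds still seated. Do not bump the pointer and leave everything else where it is.

Things in the scene. Friction and masses are not known exactly. Their poses are not given: they have to be found in the camera images.
- mould_60: dark graphite bead mould, a flat block 46 mm (its x) by 60 mm (its y) by 40 mm high, about 199 g, with a round cup 34 mm wide drawn in the centre of its top (the mark). Origin: centre of its underside, straight below the mark. On the bench, left or right of the stand; three or all four of the moulds are present (absent: None). Same when turned half round.
- mould_80: dark graphite bead mould, a flat block 46 mm (its x) by 80 mm (its y) by 40 mm high, about 265 g, with a round cup 34 mm wide drawn in the centre of its top (the mark). Origin: centre of its underside, straight below the mark. On the bench, left or right of the stand; three or all four of the moulds are present (absent: None). Same when turned half round.
- mould_100: dark graphite bead mould, a flat block 46 mm (its x) by 100 mm (its y) by 40 mm high, about 331 g, with a round cup 34 mm wide drawn in the centre of its top (the mark). Origin: centre of its underside, straight below the mark. On the bench, left or right of the stand; three or all four of the moulds are present (absent: None). Same when turned half round.
- mould_120: dark graphite bead mould, a flat block 46 mm (its x) by 120 mm (its y) by 40 mm high, about 397 g, with a round cup 34 mm wide drawn in the centre of its top (the mark). Origin: centre of its underside, straight below the mark. On the bench, left or right of the stand; three or all four of the moulds are present (absent: None). Same when turned half round.
- pocket_60 (a point): floor centre of the rectangular pocket, 49 by 63 mm (long along y), 10 mm deep, for the 60 mm mould: near row (towards the robot), right-hand end of the aluminium carrier. Axes: x along slide_x away from the robot, y along slide_y to the left. Floor 46 mm, carrier top 56 mm above the bench; a seated mould's origin lies here. Rows 88 mm apart, neighbours in a row 13 mm apart.
- pocket_80 (a point): floor centre of the rectangular pocket, 49 by 83 mm (long along y), 10 mm deep, for the 80 mm mould: far row, left-hand end of the aluminium carrier. Axes: x along slide_x away from the robot, y along slide_y to the left. Floor 46 mm, carrier top 56 mm above the bench; a seated mould's origin lies here. Rows 88 mm apart, neighbours in a row 13 mm apart.
- pocket_100 (a point): floor centre of the rectangular pocket, 49 by 103 mm (long along y), 10 mm deep, for the 100 mm mould: far row, right-hand end of the aluminium carrier. Axes: x along slide_x away from the robot, y along slide_y to the left. Floor 46 mm, carrier top 56 mm above the bench; a seated mould's origin lies here. Rows 88 mm apart, neighbours in a row 13 mm apart.
- pocket_120 (a point): floor centre of the rectangular pocket, 49 by 123 mm (long along y), 10 mm deep, for the 120 mm mould: near row, left-hand end of the aluminium carrier. Axes: x along slide_x away from the robot, y along slide_y to the left. Floor 46 mm, carrier top 56 mm above the bench; a seated mould's origin lies here. Rows 88 mm apart, neighbours in a row 13 mm apart.
- knob_top (a point): centre of the top, 106 mm above the bench, of the upright wooden knob, 24 mm in diameter, 52 mm tall, on a tongue at the carrier's near edge, 75 mm nearer the robot than the near pockets' centre line. Grip it from above to move the carrier along both slides at once (about 2 N each); it stays where it is left. Axes as the pockets'.
- slide_x (a joint): lower slide of the carrier, m: 0 at the stop nearest the robot, up to 0.186 away from the robot. The stand is turned a few degrees either way, and the slides with it.
- carrier (a joint): upper slide of the carrier (slide_y), m: 0 at the right-hand stop (-y), up to 0.140 to the left.
- pointer_tip (a point): tip of the fixed downward brass pointer, 98 mm above the bench, 12 mm above the top of a seated mould. Axes as the pockets'. With the carrier at both stops it is 90 mm beyond the far pockets' centre line, so all pockets are free from above; with the carrier pushed out, pockets may lie under it and its arm.
- pointer: the fixed pointer with its level arm (148 to 162 mm above the bench, going straight back from the tip, away from the robot, along the slides) and its column 187 mm behind the tip, 180 mm high. Origin: on the bench, mid stand, 88 mm nearer the robot than the tip.
- brush: bystander: a flat hand brush lying on the bench, near left; not to be moved
- wrench: bystander: a steel spanner lying on the bench, near right; not to be moved
- dish: bystander: a white ceramic dish, 90 mm wide, 40 mm high, back left; not to be moved
- paddle: bystander: a graphite paddle with a wooden handle, lying on the right; not to be moved
- can: bystander: a steel can 70 mm wide, 100 mm high, on the left; not to be moved
- jar: bystander: a glass tumbler 70 mm wide, 90 mm high, back right; not to be moved
Not all that is in view belongs to the job. Leave any blue look-alike of the mould_100 alone.

How it is judged (in metres and radians):
On the way, in this order (a step that is already met when the one before it is completed fails the run):
1. every mould present sits flat in its own pocket (horizontal distance between mould_60 and pocket_60 below 0.005 m and z of mould_60 in the frame of pocket_60 between -0.003 and 0.003 m and angle between each of mould_60, mould_80, mould_100, mould_120's own z axis and vertical below 0.05 rad and angle between the y axis of mould_60 and the y axis of pocket_60, either way round below 0.08 rad and horizontal distance between mould_80 and pocket_80 below 0.005 m and z of mould_80 in the frame of pocket_80 between -0.003 and 0.003 m and angle between the y axis of mould_80 and the y axis of pocket_80, either way round below 0.08 rad and horizontal distance between mould_100 and pocket_100 below 0.005 m and z of mould_100 in the frame of pocket_100 between -0.003 and 0.003 m and angle between the y axis of mould_100 and the y axis of pocket_100, either way round below 0.08 rad and horizontal distance between mould_120 and pocket_120 below 0.005 m and z of mould_120 in the frame of pocket_120 between -0.003 and 0.003 m and angle between the y axis of mould_120 and the y axis of pocket_120, either way round below 0.08 rad), for 0.2 s.
2. the 60 mm mould, seated in its pocket, stands still with its mark within 4 mm of the pointer (in plan) for two seconds (horizontal distance between mould_60 and pocket_60 below 0.005 m and z of mould_60 in the frame of pocket_60 between -0.003 and 0.003 m and angle between mould_60's own z axis and vertical below 0.05 rad and angle between the y axis of mould_60 and the y axis of pocket_60, either way round below 0.08 rad and horizontal distance between mould_60 and pointer_tip below 0.004 m and linear speed of mould_60 below 0.01 m/s), for 2 s.
3. the 80 mm mould, seated in its pocket, stands still with its mark within 4 mm of the pointer (in plan) for two seconds (horizontal distance between mould_80 and pocket_80 below 0.005 m and z of mould_80 in the frame of pocket_80 between -0.003 and 0.003 m and angle between mould_80's own z axis and vertical below 0.05 rad and angle between the y axis of mould_80 and the y axis of pocket_80, either way round below 0.08 rad and horizontal distance between mould_80 and pointer_tip below 0.004 m and linear speed of mould_80 below 0.01 m/s), for 2 s.
4. the 100 mm mould, seated in its pocket, stands still with its mark within 4 mm of the pointer (in plan) for two seconds (horizontal distance between mould_100 and pocket_100 below 0.005 m and z of mould_100 in the frame of pocket_100 between -0.003 and 0.003 m and angle between mould_100's own z axis and vertical below 0.05 rad and angle between the y axis of mould_100 and the y axis of pocket_100, either way round below 0.08 rad and horizontal distance between mould_100 and pointer_tip below 0.004 m and linear speed of mould_100 below 0.01 m/s), for 2 s.
5. the 120 mm mould, seated in its pocket, stands still with its mark within 4 mm of the pointer (in plan) for two seconds (horizontal distance between mould_120 and pocket_120 below 0.005 m and z of mould_120 in the frame of pocket_120 between -0.003 and 0.003 m and angle between mould_120's own z axis and vertical below 0.05 rad and angle between the y axis of mould_120 and the y axis of pocket_120, either way round below 0.08 rad and horizontal distance between mould_120 and pointer_tip below 0.004 m and linear speed of mould_120 below 0.01 m/s), for 2 s.
At the end, for the whole second after the job is handed in: Every mould present lies flat in its own pocket (origin within 5 mm in plan and 3 mm in height of the pocket's floor centre, tilt under 0.05 rad, square within 0.08 rad), at rest, and both slides are within 6 mm of their near and right stops (all of step 1 and linear speed of each of mould_60, mould_80, mould_100, mould_120 below 0.01 m/s and value of joint each of slide_x, carrier below 0.006 m); the robot touches nothing.
It fails at once if the robot bumps the pointer (over 8 N) (contact force between any of the fingers, the arm and pointer above 8 N).
It fails at once if a bystander is moved by more than 4 cm (distance of any of brush, wrench, dish, paddle, can, jar from where it was at the start of the episode above 0.04 m).
Of mould_60, mould_80, mould_100, mould_120 only 3 to 4 are there at a start; the rules pass over those that are not, and their reading is None.
At some moment in a run one of mould_60, mould_80, mould_100, mould_120 may be knocked a few centimetres aside while the robot is not near it.
It also fails if it takes over 208 s, if anything falls off the work surface, if the arm or the gripper's body presses on something with over 40 N, if the wrist force passes 120 N, or if a joint passes its speed limit or range.

## Robot

A 6-joint arm with a two-finger parallel gripper is mounted at the origin on the work surface. World frame = base frame: x ahead of the robot, y to its left, z up, the work surface at z = 0. Lengths are in m, angles in degrees, forces in N, time in s.
With the tool pointing down it reaches from about 0.3 to 0.75 m from the base axis. Payload 8.5 kg.
Tool frame: the origin (TCP) lies midway between the tips of the shut fingers; the grasp point (between the pads) lies behind it (r.grasp_offset is the z of the grasp point in the tool frame, in m); z points along the fingers, y is the direction in which the jaws open and shut (so a half turn about z gives the same grasp; the last joint's range is limited). The gripper opens to 85 mm and grips with 20 to 120 N. Pads are 22 mm wide; open, the fingers measure 114 mm over their backs; the gripper's body (76 mm by 85 mm) begins 54 mm behind the grasp point. The pads swing forward as they close: fully open they stand 13 mm farther back than shut.
Start: joints at [-76.965, 21.807, 74.336, -0, 83.858, -12.336], TCP at [0.236, -0.497, 0.231] pointing down, gripper open.
Joint ranges: [-178.18, 178.18], [-50.72, 133.34], [12.68, 142.11], [-81.47, 261.47], [9.98, 163.14], [-165.26, 165.26]. Speed limits (degrees/s): [136.94, 136.94, 180, 180, 180, 180].

## Interface

Orientations are given as [roll, pitch, yaw] about the fixed x, y, z axes, in that order (R = Rz(yaw) Ry(pitch) Rx(roll)).
In Python, from workcell import r gives the robot as it stands.
- The arm moves only by the tool carry_out, never from a script. Its argument "plan" is a list of rows, each a list of 3 entries, a list of its own where there are three numbers: the turn, a rotation vector about the tool's x, y, z in rad, then the shift along the tool's x, y, z in mm, then the finger opening in mm, from 0 to 85.4. In form: [[[rx, ry, rz], [x, y, z], jaw], ...]. A call has 1 to 8 rows; each row is the pose to reach, as a shift and turn from the pose measured when the call began, along the tool's axes at that moment; what a row does not reach only later rows make up. A row lasts 1/12 s, in which the tool goes at most 41.7 mm and 7.16 degrees, less where a joint would pass 70% of its speed; a pose out of reach is approached as far as the arm can. A call with a gripper value outside its range is refused whole. The fingers move at their own pace and stop on an object; "newtons" is the grip in N (left out, the last holds). Time passes only in rows, so rows that repeat a pose let the fingers close. It gives the time, the measured TCP pose, the force and the opening at its end, in the units of the state.
- r.observe(): the state, without advancing time (a new reading comes with each control period).
- r.read_camera(name): name is "scene" or "side" or "wrist"; returns a dict with "image" (384x512x3 uint8, red, green, blue), "depth" (384x512 float32, m along the optical axis (not along the pixel's ray), 0 where there is no reading), "fov_y" (degrees; the focal length in pixels is half the picture's height over the tangent of half this angle, whatever the lens; pixels are square), "cx", "cy" (the principal point, pixels), "rvec" (rotation vector, rad) and "tvec" (3), from world to camera coordinates, as OpenCV has them. Camera axes: x right, y down, z forward; pixel columns grow to the right and rows downward; lengths in m; the calibration is good to about 2 mm. A picture is of the moment at which its call begins.
- r.finish_job(): hands the job in, once; it reports no verdict.
The state is a dict: "time_s": time; "qpos": joint angles; "qvel": joint speeds; "joint_torque": joint torques, N m; "eef_pos": TCP position; "tcp_rot": TCP orientation; "contact_force": force on the tool from outside, world axes, zero at the start; "moment": the same for the moment, N m; "grip_width": finger opening in m.
Only numpy, scipy, OpenCV 4.12 (cv2) and the standard library are available. Lean on these libraries where they do the work, as an engineer would, in place of code of your own. Each camera call takes 0.05 s, during which the arm holds its last target.

## Working session

There is one attempt and no reset: what is moved stays moved. The work goes in short steps, Python scripts to look and compute and a tool call to move; the robot and the scene stay as the last step left them, time stands still between calls to the robot, and variables do not carry over. Pictures are saved under pics/ and viewed, and the job is handed in when it is done.

Besides the shell and the picture viewer there is one more tool, called after "Request:" as name(argument=value, ...), one argument or row to a line, values as JSON. carry_out: Moves the arm, as the interface text tells. Its arguments: {"type":"object","properties":{"plan":{"type":"array"},"newtons":{"type":"number"}},"required":["plan"]}

```bash
ls; mkdir -p pics
cat > h.py <<'E'
import numpy as np,cv2
from workcell import r
def cam(n):
    c=r.read_camera(n); f=192/np.tan(np.radians(c['fov_y']/2))
    c['K']=np.array([[f,0,c['cx']],[0,f,c['cy']],[0,0,1.]]);c['R']=cv2.Rodrigues(np.array(c['rvec'],float))[0];c['t']=np.array(c['tvec'],float).reshape(3)
    return c
def atz(c,u,v,z):
    d=c['R'].T@np.linalg.inv(c['K'])@np.array([u,v,1.]);o=-c['R'].T@c['t']
    return o+d*(z-o[2])/d[2]
def dep(c,u,v):
    d=c['depth'][int(round(v)),int(round(u))]
    return c['R'].T@(np.linalg.inv(c['K'])@np.array([u,v,1.])*d-c['t'])
def proj(c,p):
    q=c['K']@(c['R']@np.array(p,float)+c['t']);return q[:2]/q[2]
def cloud(c):
    v,u=np.mgrid[0:384,0:512];K=c['K'];d=c['depth']
    P=np.stack([(u-K[0,2])/K[0,0]*d,(v-K[1,2])/K[1,1]*d,d],-1)
    return (P-c['t'])@c['R']
def save(c,n,crop=None,s=1):
    im=c['image'][:,:,::-1]
    if crop: a,b,w,h=crop; im=im[b:b+h,a:a+w]
    if s!=1: im=cv2.resize(im,None,fx=s,fy=s,interpolation=cv2.INTER_CUBIC)
    cv2.imwrite('pics/'+n+'.png',im)
E
python3 - <<'E'
from h import *
print(r.observe(), r.grasp_offset)
for n in['scene','side','wrist']:
    c=cam(n);save(c,n+'0',s=1.5);print(n,c['fov_y'],c['cx'],c['cy'],-c['R'].T@c['t'],c['R'][2])
E
```

```text
pics
{'time_s': 0.0, 'qpos': array([-7.69644362e+01,  2.18422905e+01,  7.43841657e+01,  2.39804993e-04,
        8.38575636e+01, -1.23384318e+01]), 'qvel': array([-0.02237629,  0.0804653 ,  0.00427461, -0.01876673,  0.03419854,
       -0.02656902]), 'joint_torque': array([-1.00928526e-03, -4.48464060e+01, -2.31277120e+01, -2.68344284e-04,
        4.73734035e-03, -1.16209711e-05]), 'eef_pos': array([ 0.23559916, -0.4966698 ,  0.23070305]), 'tcp_rot': array([-1.79917972e+02, -1.81866946e-02,  2.53739567e+01]), 'contact_force': array([-1.03080404, -0.64036374, -0.0726608 ]), 'moment': array([0.02013892, 0.02609094, 0.0096837 ]), 'grip_width': 0.08503292274067141} -0.0187
scene 42.591798690813945 249.22036019306856 191.00403897155292 [1.2642707  1.23956034 1.09247572] [-0.43469682 -0.70972645 -0.55437085]
side 45.08635331641064 254.61319020497044 189.90349860705564 [ 0.05767709 -1.10769096  1.08427734] [ 0.28056152  0.71898542 -0.63588143]
wrist 70.8598044207856 258.12049604895765 188.56109351652017 [ 0.30318785 -0.46359523  0.3743333 ] [-0.27147496 -0.1277452  -0.95393003]
```

View pics/scene0.png

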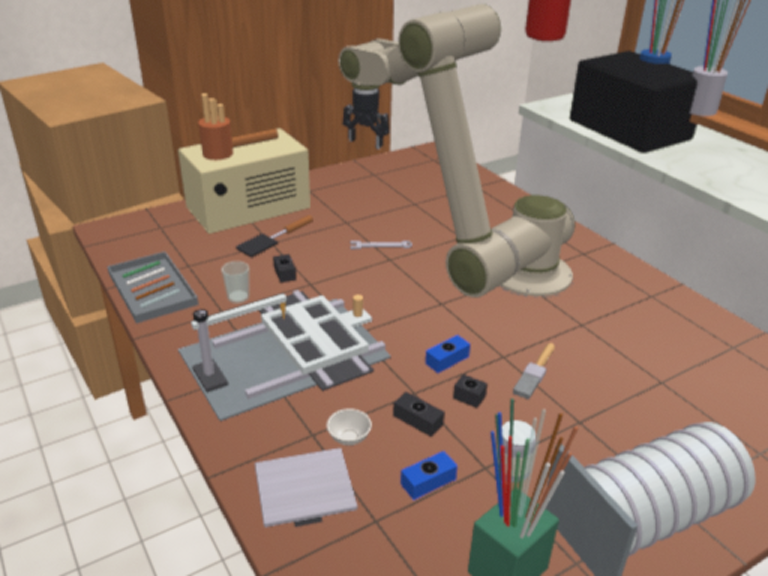

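View pics/side0.png

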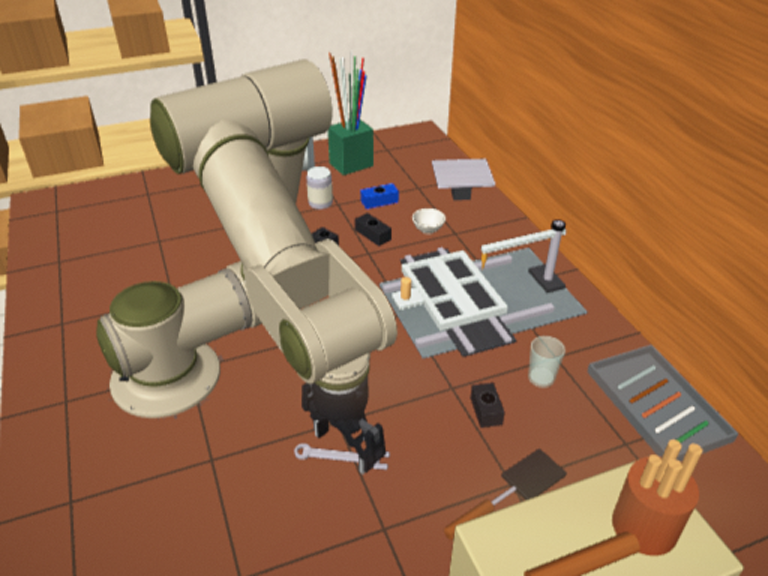

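View pics/wrist0.png

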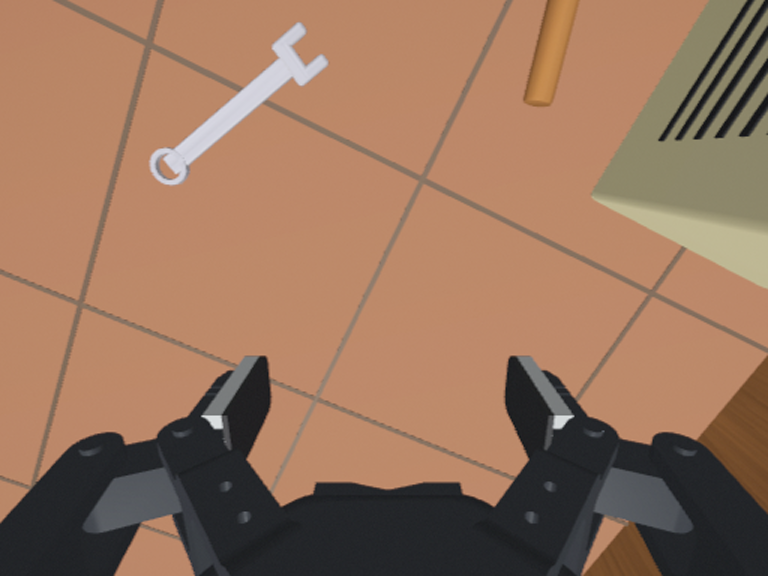

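Dark candidates for moulds in the scene picture (x1.5 pixels): (285,267) on the right, and (418,412) and (470,390) on the left. The blue blocks at (447,353) and (430,474) are look-alikes and stay put. Other dark things are the paddle (257,244) and the black base (210,375). Next I'll measure the candidates.

```bash
cat > meas.py <<'E'
from h import *
def moulds(c,zr=(0.034,0.046)):
    P=cloud(c);im=c['image'].astype(int);out=[]
    m=(P[...,2]>zr[0])&(P[...,2]<zr[1])&(im.max(-1)<75)&(c['depth']>0)
    n,l,s,ce=cv2.connectedComponentsWithStats(m.astype(np.uint8),connectivity=8)
    for i in range(1,n):
        if s[i,4]<60: continue
        q=P[l==i][:,:2].astype(np.float32)
        rect=cv2.minAreaRect(q)
        b=cv2.boxPoints(rect);e=b[1]-b[0];g=b[2]-b[1]
        if np.linalg.norm(e)<np.linalg.norm(g): e=g
        out.append((ce[i].round(1),s[i,4],np.round(rect[0],4),np.round(sorted(rect[1]),4),round(np.degrees(np.arctan2(e[1],e[0]))%180,1)))
    return out
E
python3 - <<'E'
from meas import *
for n in['scene','side']:
    c=cam(n);print(n)
    for o in moulds(c):print(o)
    P=cloud(c)
    m=(abs(P[...,2]-0.056)<0.005)&(c['image'].min(-1)>120)
    print('bright56',P[m][:,:2].min(0),P[m][:,:2].max(0))
    save(c,n+'z',(110,150,180,120) if n=='scene' else (230,130,190,170),4)
E
```

```text
scene
(array([189. , 175.8]), np.int32(111), array([ 0.5905, -0.3274]), array([0.0425, 0.0884]), np.float32(76.2))
(array([313.4, 257.4]), np.int32(184), array([0.4569, 0.3217]), array([0.0481, 0.0639]), np.float32(114.5))
(array([279.4, 272.7]), np.int32(328), array([0.5925, 0.327 ]), array([0.0511, 0.1014]), np.float32(108.6))
bright56 [-1.5921284 -1.7986216] [1.08778088 0.82187411]
side
(array([248.5, 149.6]), np.int32(171), array([0.585 , 0.3213]), array([0.0504, 0.1034]), np.float32(113.6))
(array([215.4, 156.2]), np.int32(84), array([0.4494, 0.3195]), array([0.0449, 0.0612]), np.float32(110.7))
(array([324.6, 266.5]), np.int32(324), array([ 0.5843, -0.3303]), array([0.0454, 0.0809]), np.float32(78.3))
bright56 [-0.05771421 -0.32154315] [1.5788659  1.94730592]
```

View pics/scenez.png

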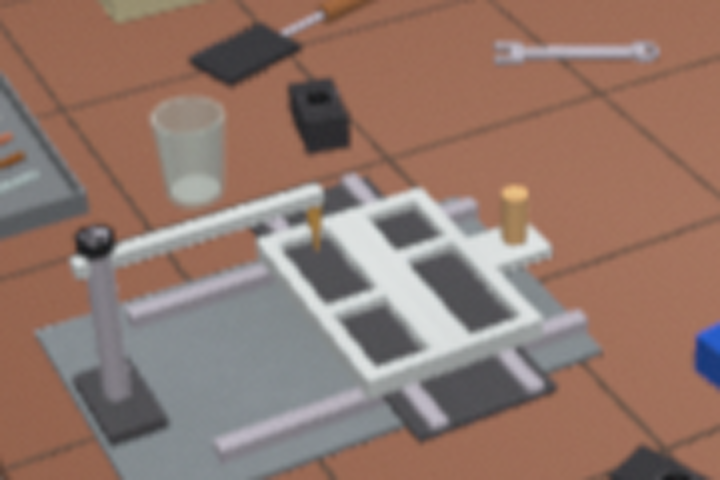

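View pics/sidez.png

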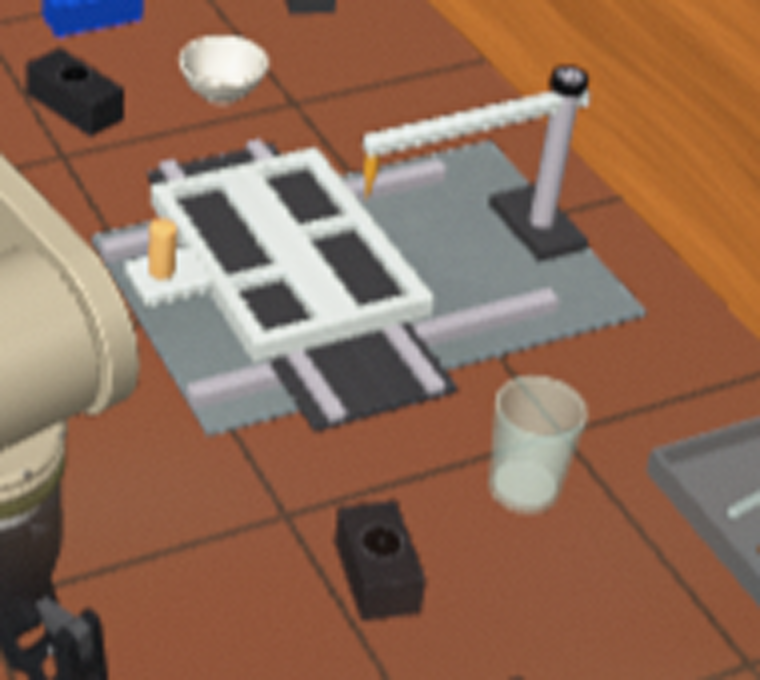

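```bash
cat > tri.py <<'E'
from h import *
def tri(ca,ua,cb,ub):
    Pa=ca['K']@np.c_[ca['R'],ca['t']];Pb=cb['K']@np.c_[cb['R'],cb['t']]
    X=cv2.triangulatePoints(Pa,Pb,np.array(ua,float).reshape(2,1),np.array(ub,float).reshape(2,1));return (X[:3]/X[3]).ravel()
E
python3 - <<'E'
from tri import *
a=cam('scene');b=cam('side')
A=lambda u,v:(u/4+110-.4,v/4+150-.4)
B=lambda u,v:(u/4+230-.4,v/4+130-.4)
print('knob',tri(a,A(514,192),b,B(163,227)),atz(a,*A(514,192),.106),atz(b,*B(163,227),.106))
print('tip',tri(a,A(317,249),b,B(371,193)),atz(a,*A(317,249),.098),atz(b,*B(371,193),.098))
for p in[(262,240),(420,190),(540,322),(372,382)]:print('sc corner',atz(a,*A(*p),.056)[:2])
for p in[(432,297),(258,345),(155,185),(318,152)]:print('si corner',atz(b,*B(*p),.056)[:2])
print('arm end/column', atz(a,*A(85,263),.162),atz(a,*A(318,188),.162),atz(b,*B(580,96),.162),atz(b,*B(368,137),.162))
E
```

```text
knob [ 0.546134   -0.00507048  0.10710745] [ 0.54655853 -0.00694919  0.106     ] [ 0.54541901 -0.003025    0.106     ]
tip [ 0.73211052 -0.02068052  0.10277878] [ 0.72933326 -0.02661534  0.098     ] [ 0.73566471 -0.01548607  0.098     ]
sc corner [ 0.74341543 -0.11711294]
sc corner [ 0.58423831 -0.11670324]
sc corner [0.58836388 0.10971584]
sc corner [0.74650773 0.10881107]
si corner [ 0.74603695 -0.11452386]
si corner [ 0.58374284 -0.11597493]
si corner [0.58693336 0.11188593]
si corner [0.74744743 0.10383923]
arm end/column [ 0.92985089 -0.0196484   0.162     ] [ 0.72610541 -0.02318366  0.162     ] [ 0.9248447  -0.02955811  0.162     ] [ 0.72508208 -0.01716963  0.162     ]
```

```bash
cat > go.py <<'E'
from h import *
import sys
from scipy.spatial.transform import Rotation as Ro
def Rtool(yaw): return Ro.from_euler('xyz',[180,0,yaw],degrees=True)
def go(p,yaw):
    s=r.observe();R0=Ro.from_euler('xyz',s['tcp_rot'],degrees=True)
    t=R0.inv().apply((np.array(p)-s['eef_pos'])*1000);w=(R0.inv()*Rtool(yaw)).as_rotvec()
    print('t',round(s['time_s'],2),'pos',s['eef_pos'].round(4),'rot',s['tcp_rot'].round(2),'F',s['contact_force'].round(1),'w',round(s['grip_width']*1000,1))
    print('TURN',w.round(4).tolist(),'SHIFT',t.round(1).tolist())
if __name__=='__main__':
    a=[float(x) for x in sys.argv[1:]]
    go(a[:3],a[3])
E
python3 go.py .6 -.1 .35 90
```

```text
t 0.35 pos [ 0.2357 -0.4969  0.2312] rot [-179.98   -0.     25.37] F [-0.1 -0.4  0. ] w 85.4
TURN [-0.0002, -0.0002, -1.128] SHIFT [499.3, -202.5, -118.7]
```

Request:
carry_out(
  plan=[
    [[0,0,-0.12],[37,-15,-9],85],
    [[0,0,-0.24],[74,-30,-18],85],
    [[0,0,-0.36],[111,-45,-26],85],
    [[0,0,-0.48],[148,-60,-35],85],
    [[0,0,-0.6],[185,-75,-44],85],
    [[0,0,-0.72],[222,-90,-53],85],
    [[0,0,-0.84],[259,-105,-62],85],
    [[0,0,-0.96],[296,-120,-70],85],
  ],
)

```text
time_s: 1.02
eef_pos: [0.4527, -0.2599, 0.302]
tcp_rot: [180.0, 0.0, 80.7]
contact_force: [0.6, 0.2, 0.8]
grip_width: 0.0846
```

```bash
python3 go.py .6 -.1 .35 90
```

```text
t 1.02 pos [ 0.4527 -0.2599  0.302 ] rot [179.98   0.    80.71] F [0.6 0.2 0.8] w 84.6
TURN [0.0004, 0.0001, -0.1622] SHIFT [181.6, 119.6, -48.0]
```

Request:
carry_out(
  plan=[
    [[0,0,-0.04],[30,20,-8],85],
    [[0,0,-0.08],[60,40,-16],85],
    [[0,0,-0.12],[90,60,-24],85],
    [[0,0,-0.162],[120,80,-32],85],
    [[0,0,-0.162],[150,100,-40],85],
    [[0,0,-0.162],[182,120,-48],85],
    [[0,0,-0.162],[182,120,-48],85],
    [[0,0,-0.162],[182,120,-48],85],
  ],
)

```text
time_s: 1.68
eef_pos: [0.6013, -0.0983, 0.3497]
tcp_rot: [180.0, 0.0, 90.2]
contact_force: [-0.3, -0.5, 0.4]
grip_width: 0.085
```

Run:
```python
from h import *
s=r.observe();print(s['eef_pos'],s['tcp_rot'],s['qpos'].round(1))
c=cam('wrist');save(c,'w1',s=1.5);print(-c['R'].T@c['t'],c['R'][2])
np.savez('w1.npz',K=c['K'],R=c['R'],t=c['t'],depth=c['depth'],image=c['image'])
```

```text
[ 0.60126707 -0.09826286  0.34965013] [1.79991327e+02 7.67572062e-03 9.01564348e+01] [-20.4  25.6  49.2  -0.  105.2 -20.6]
[ 0.59937301 -0.0211768   0.49319108] [ 5.22061206e-04 -3.00448730e-01 -9.53797823e-01]
```

View pics/w1.png

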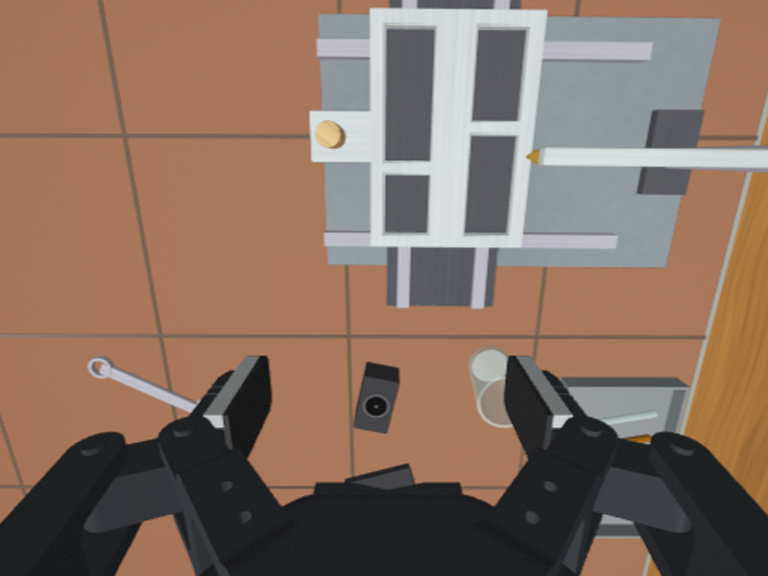

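The view shows the knob at (329,134), the pointer tip at about (530,156), all four pockets free of moulds, and the right-hand mould at (376,405). I'll enlarge it to get coordinates.

Run:
```python
import numpy as np,cv2
d=np.load('w1.npz');im=d['image'][:,:,::-1]
cv2.imwrite('pics/w1a.png',cv2.resize(im[0:180,200:380],None,fx=3.3333,fy=3.3333,interpolation=cv2.INTER_CUBIC))
```

```text
(no output)
```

View pics/w1a.png

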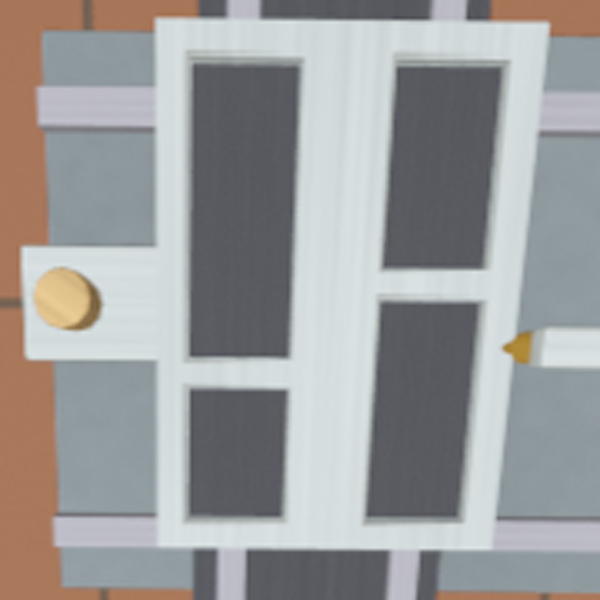

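Run:
```python
from h import *
d=dict(np.load('w1.npz'))
A=lambda u,v:(u/3.3333+200-.35,v/3.3333-.35)
c=[atz(d,*A(*p),.056)[:2] for p in[(156,18),(549,22),(494,549),(158,548)]];print(np.round(c,4))
for i in range(4):
    e=c[(i+1)%4]-c[i];print(np.linalg.norm(e).round(4),np.degrees(np.arctan2(e[1],e[0])).round(2))
print('centre',np.mean(c,0))
print('tip',atz(d,*A(503,349),.098),'knob',atz(d,*A(66,298),.106))
for nm,q in dict(p120=[(192,64),(302,64),(290,357),(190,357)],p60=[(190,390),(288,390),(284,519),(188,519)],p80=[(396,66),(507,66),(487,268),(383,268)],p100=[(380,301),(485,301),(463,520),(367,520)]).items():
    print(nm,np.mean([atz(d,*A(*p),.046)[:2] for p in q],0).round(4))
# mould80 mark
print('m80', atz(d,376/1.5,405/1.5,.04))
```

```text
[[ 0.5826  0.1102]
 [ 0.7477  0.1091]
 [ 0.7477 -0.1166]
 [ 0.5812 -0.1165]]
0.1651 -0.37
0.2257 -90.0
0.1665 179.97
0.2267 89.64
centre [ 0.6648329  -0.00344281]
tip [ 0.72849511 -0.02193603  0.098     ] knob [ 0.54713305 -0.00266251  0.106     ]
p120 [0.6212 0.035 ]
p60 [ 0.6203 -0.0725]
p80 [0.7105 0.0546]
p100 [ 0.7101 -0.0524]
m80 [ 0.58551514 -0.3300894   0.04      ]
```

```bash
python3 go.py .5467 -.003 .066 90
```

```text
t 1.73 pos [ 0.6005 -0.0994  0.3496] rot [-1.7998e+02  1.0000e-02  9.0050e+01] F [-0.4 -1.3 -0.2] w 85.1
TURN [-0.0004, 0.0001, 0.0009] SHIFT [96.4, -53.7, 283.6]
```

Request:
carry_out(
  plan=[
    [[0,0,0],[20,-11,30],65],
    [[0,0,0],[40,-22,60],65],
    [[0,0,0],[60,-33,90],65],
    [[0,0,0],[80,-44,120],65],
    [[0,0,0],[96,-54,150],65],
    [[0,0,0],[96,-54,180],65],
    [[0,0,0],[96,-54,210],65],
    [[0,0,0],[96,-54,210],65],
  ],
)

```text
time_s: 2.4
eef_pos: [0.5431, -0.0038, 0.1349]
tcp_rot: [-179.4, -0.1, 90.0]
contact_force: [-0.4, -0.8, -0.7]
grip_width: 0.0646
```

```bash
python3 go.py .5467 -.003 .066 90
python3 - <<'E'
from h import *
c=cam('wrist');save(c,'w2',s=1.5)
u=proj(c,[.547,-.003,.106]);print(u*1.5)
E
```

```text
t 2.4 pos [ 0.5431 -0.0038  0.1349] rot [-1.7942e+02 -1.1000e-01  8.9970e+01] F [-0.4 -0.8 -0.7] w 64.6
TURN [-0.0101, -0.0018, -0.0005] SHIFT [0.7, 4.3, 68.8]
[400.18649454 328.2278405 ]
```

View pics/w2.png

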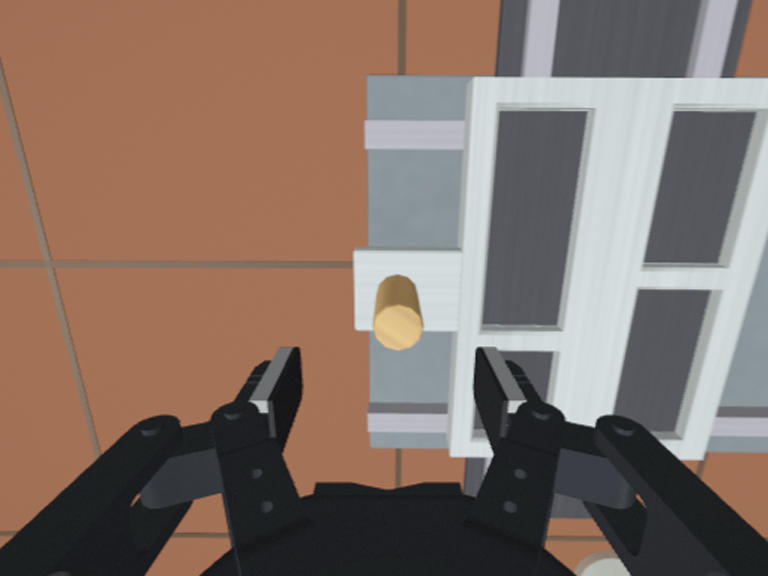

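The knob at (399,327) agrees with its predicted pixel (400,328). Descending and gripping.

Request:
carry_out(
  plan=[
    [[-0.01,0,0],[0.7,4,20],65],
    [[-0.01,0,0],[0.7,4,45],65],
    [[-0.01,0,0],[0.7,4,69],65],
    [[-0.01,0,0],[0.7,4,69],65],
    [[-0.01,0,0],[0.7,4,69],20],
    [[-0.01,0,0],[0.7,4,69],10],
    [[-0.01,0,0],[0.7,4,69],10],
    [[-0.01,0,0],[0.7,4,69],10],
  ],
  newtons=50,
)

```text
time_s: 3.12
eef_pos: [0.5492, -0.0038, 0.071]
tcp_rot: [179.6, -0.0, 90.0]
contact_force: [-0.0, -0.9, 5.1]
grip_width: 0.0228
```

```bash
python3 go.py .4755 -.087 .066 90
```

```text
t 3.12 pos [ 0.5492 -0.0038  0.071 ] rot [179.57  -0.    89.96] F [-0.  -0.9  5.1] w 22.8
TURN [0.0075, -0.0, -0.0007] SHIFT [-83.3, -73.7, 4.5]
```

Request:
carry_out(
  plan=[
    [[0.007,0,0],[-14,-12,0],10],
    [[0.007,0,0],[-28,-24,0],10],
    [[0.007,0,0],[-42,-36,0],10],
    [[0.007,0,0],[-56,-48,0],10],
    [[0.007,0,0],[-68,-60,0],10],
    [[0.007,0,0],[-74,-66,0],10],
    [[0.007,0,0],[-74,-66,0],10],
    [[0.007,0,0],[-74,-66,0],10],
  ],
)

```text
time_s: 3.78
eef_pos: [0.4875, -0.0796, 0.0712]
tcp_rot: [179.4, 0.2, 89.9]
contact_force: [21.8, -1.9, -21.1]
grip_width: 0.0228
```

```bash
python3 go.py .4755 -.087 .066 90
```

```text
t 3.78 pos [ 0.4875 -0.0796  0.0712] rot [1.7936e+02 1.6000e-01 8.9860e+01] F [ 21.8  -1.9 -21.1] w 22.8
TURN [0.0112, 0.0028, -0.0025] SHIFT [-7.4, -12.1, 5.1]
```

Request:
carry_out(
  plan=[
    [[0,0,0],[-3,3,0],10],
    [[0,0,0],[-6,3,0],10],
    [[0,0,0],[-9,3,0],10],
    [[0,0,0],[-12,3,0],10],
    [[0,0,0],[-12,3,0],10],
    [[0,0,0],[-12,3,0],10],
  ],
)

```text
time_s: 4.28
eef_pos: [0.4884, -0.0859, 0.0711]
tcp_rot: [179.6, -0.4, 89.9]
contact_force: [1.5, 34.4, -0.5]
grip_width: 0.0228
```

```bash
python3 go.py .4755 -.087 .066 90;python3 - <<'E'
from h import *
for n in['scene','side','wrist']:
    c=cam(n);save(c,n+'3',(110,150,180,120) if n=='scene' else (230,130,190,170) if n=='side' else None,4 if n!='wrist' else 1.5)
E
```

```text
t 4.28 pos [ 0.4884 -0.0859  0.0711] rot [179.61  -0.44  89.86] F [ 1.5 34.4 -0.5] w 22.8
TURN [0.0069, -0.0078, -0.0026] SHIFT [-1.1, -13.0, 5.0]
```

View pics/side3.png

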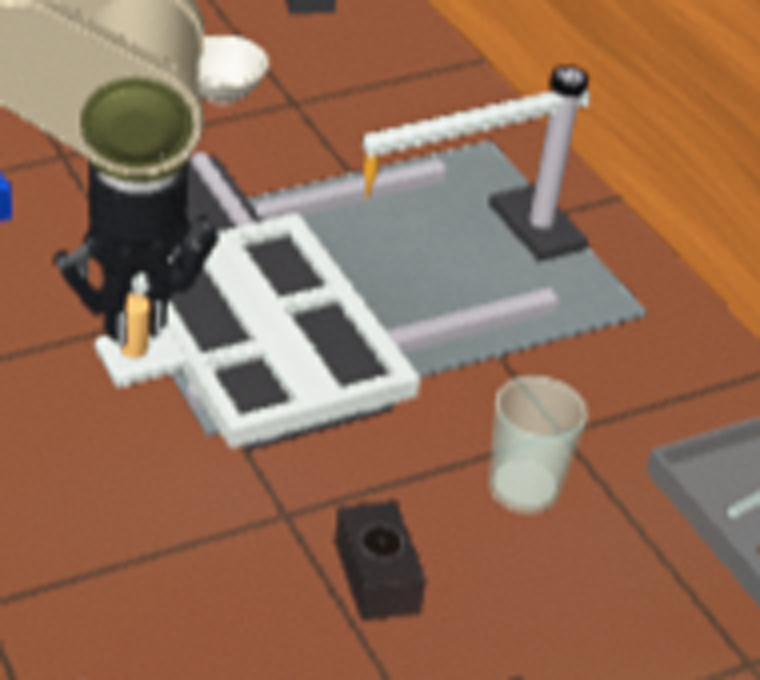

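View pics/wrist3.png

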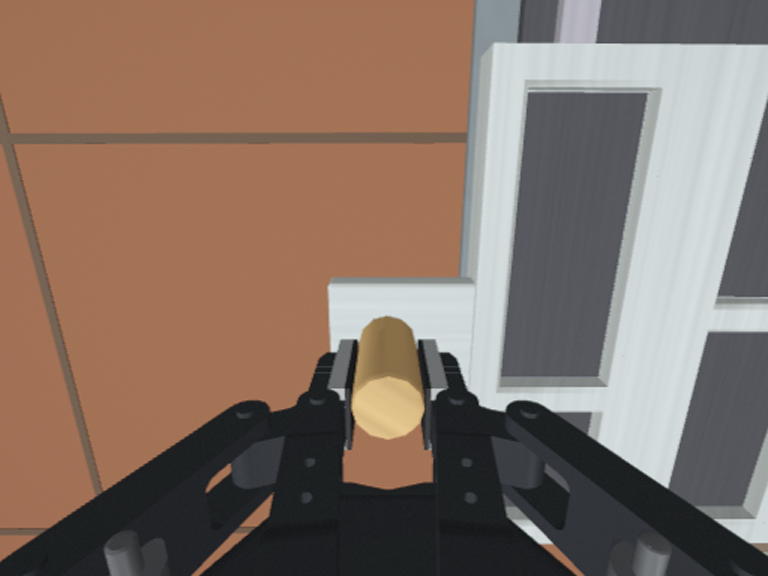

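Request:
carry_out(
  plan=[
    [[0.007,-0.008,0],[4,-3,0],10],
    [[0.007,-0.008,0],[4,-6,0],10],
    [[0.007,-0.008,0],[4,-6,0],10],
    [[0.007,-0.008,0],[4,-6,0],10],
  ],
)

```text
time_s: 4.77
eef_pos: [0.4875, -0.0828, 0.0713]
tcp_rot: [179.3, 0.1, 89.8]
contact_force: [28.4, 1.2, -28.7]
grip_width: 0.0227
```

Request:
carry_out(
  plan=[
    [[0.01,0,0],[-1,1,0],10],
    [[0.01,0,0],[-1,1,0],65],
    [[0.01,0,0],[-1,1,0],65],
    [[0.01,0,0],[-1,1,-30],65],
    [[0.01,0,0],[-1,1,-70],65],
    [[0.01,0,0],[-15,20,-110],65],
    [[0.01,0,0],[-35,50,-140],65],
    [[0.01,0,0],[-50,75,-170],65],
  ],
)

```text
time_s: 5.43
eef_pos: [0.5545, -0.1296, 0.2387]
tcp_rot: [179.7, 0.2, 89.8]
contact_force: [1.1, -1.1, -0.0]
grip_width: 0.065
```

```bash
python3 go.py .6 -.16 .31 90
```

```text
t 5.43 pos [ 0.5545 -0.1296  0.2387] rot [179.74   0.24  89.82] F [ 1.1 -1.1 -0. ] w 65.0
TURN [0.0045, 0.0042, -0.0032] SHIFT [-30.6, 45.9, -71.0]
```

Request:
carry_out(
  plan=[
    [[0.0045,0.004,-0.003],[-15,23,-35],85],
    [[0.0045,0.004,-0.003],[-31,46,-71],85],
    [[0.0045,0.004,-0.003],[-31,46,-71],85],
    [[0.0045,0.004,-0.003],[-31,46,-71],85],
    [[0.0045,0.004,-0.003],[-31,46,-71],85],
    [[0.0045,0.004,-0.003],[-31,46,-71],85],
  ],
)

```text
time_s: 5.93
eef_pos: [0.5991, -0.1599, 0.3091]
tcp_rot: [-179.9, -0.0, 90.0]
contact_force: [0.2, 0.2, 0.5]
grip_width: 0.0851
```

Run:
```python
from h import *
s=r.observe();print(s['eef_pos'],s['tcp_rot'],s['qvel'].round(1))
c=cam('wrist');save(c,'w4',s=1.5)
np.savez('w4.npz',K=c['K'],R=c['R'],t=c['t'],depth=c['depth'],image=c['image'])
save(c,'w4a',(190,10,200,180),4)
```

```text
[ 0.59907718 -0.15992098  0.30909648] [-1.79879322e+02 -4.06577776e-02  8.99917520e+01] [ 0.3  0.2  0.2  0.1  0.1 -0. ]
```

View pics/w4.png

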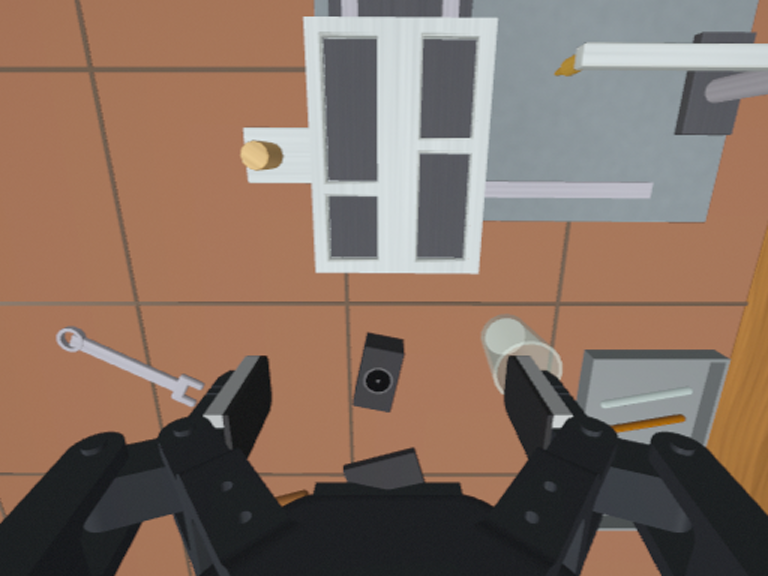

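View pics/w4a.png

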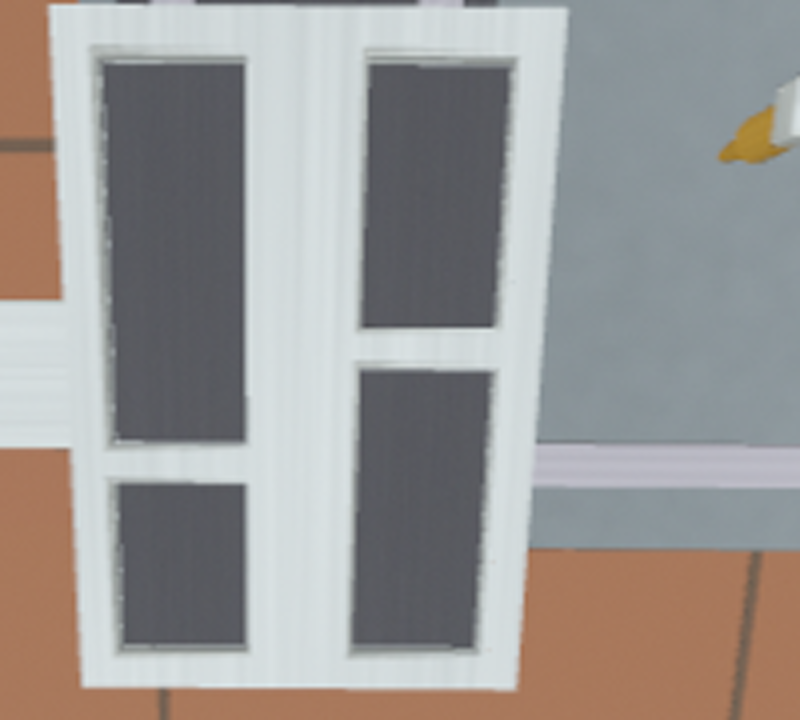

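Run:
```python
from h import *
from scipy.optimize import least_squares
d=dict(np.load('w4.npz'))
A=lambda u,v:(u/4+190-.375,v/4+10-.375)
pk=dict(p120=(75,38,123,[(92,48),(248,54),(246,446),(108,446)]),p60=(75,-68,63,[(110,481),(248,481),(247,654),(115,654)]),p80=(163,58,83,[(365,51),(518,55),(497,330),(357,330)]),p100=(163,-48,103,[(354,363),(497,367),(478,656),(348,656)]))
M=[];W=[];
for n,(x,y,L,q) in pk.items():
    m=[(x-24.5,y+L/2),(x+24.5,y+L/2),(x+24.5,y-L/2),(x-24.5,y-L/2)]
    w=[atz(d,*A(*p),.056)[:2]*1000 for p in q]
    M+=m;W+=w;print(n,np.mean(w,0).round(1))
M=np.array(M,float);W=np.array(W)
T=lambda p,X:X@np.array([[np.cos(p[2]),-np.sin(p[2])],[np.sin(p[2]),np.cos(p[2])]]).T+p[:2]
s=least_squares(lambda p:(T(p,M)-W).ravel(),[488,-86,0])
print(s.x[:2],np.degrees(s.x[2]));print((T(s.x,M)-W).round(1).tolist())
k=atz(d,262/1.5-.17,154/1.5-.17,.106);print('knob',k)
print('tip',atz(d,*A(722,157),.098))
cs=[atz(d,*A(*p),.056)[:2]*1000 for p in [(48,4),(568,9),(517,690),(82,688)]];print('corners',np.round(cs,1),np.mean(cs,0))
print('m80',atz(d,378/1.5-.17,380/1.5-.17,.04))
P=cloud(d);m=(abs(P[...,2]-.04)<.004)&(d['image'].max(-1)<90);m[:200]=0
n,l,st,ce=cv2.connectedComponentsWithStats(m.astype(np.uint8))
for i in range(1,n):
    if st[i,4]>300:
        q=P[l==i][:,:2].astype(np.float32);print(ce[i],cv2.minAreaRect(q),np.mean(q,0))
```

```text
p120 [562.6 -44.6]
p60 [ 562.  -150.9]
p80 [650.3 -25.4]
p100 [ 649.5 -131.5]
[487.12569247 -82.18240741] -0.4442621751258208
[[0.3, -1.3], [-1.0, 0.1], [-0.3, 0.1], [0.0, 0.5], [-0.2, -0.3], [-1.0, -0.6], [-0.6, 0.6], [0.4, 1.0], [0.3, -1.1], [-0.2, -0.2], [0.8, 0.4], [0.3, 0.8], [1.0, -1.4], [-0.0, -0.4], [-0.0, 0.7], [0.2, 1.1]]
knob [ 0.49441928 -0.08138194  0.106     ]
tip [ 0.72944635 -0.02098982  0.098     ]
corners [[ 524.6   30.6]
 [ 690.6   29. ]
 [ 689.5 -197.2]
 [ 523.3 -196.5]] [607.01558479 -83.51526524]
m80 [ 0.58564866 -0.32993841  0.04      ]
[251.72597137 251.46523517] ((0.5852473378181458, -0.3285549581050873), (0.07990474998950958, 0.044237103313207626), 78.00981140136719) [ 0.58547187 -0.32632703]
```

Run:
```python
from h import *
for f in['w4.npz','w1.npz']:
    d=dict(np.load(f));P=cloud(d);im=d['image'].astype(int)
    m=(im[...,0]>130)&(im[...,2]<80)&(im[...,0]-im[...,2]>70)&(P[...,2]>.085)&(P[...,0]>.66)
    q=P[m];print(len(q));o=np.argsort(q[:,2]);print(q[o][::max(1,len(q)//14)].round(4))
```

```text
113
[[ 0.7277 -0.0219  0.1023]
 [ 0.7268 -0.0212  0.1103]
 [ 0.7251 -0.0215  0.1173]
 [ 0.7231 -0.0209  0.1248]
 [ 0.7231 -0.0204  0.1273]
 [ 0.7253 -0.0168  0.1288]
 [ 0.724  -0.022   0.1309]
 [ 0.7245 -0.0243  0.1328]
 [ 0.7263 -0.0265  0.1344]
 [ 0.7236 -0.0192  0.1359]
 [ 0.7234 -0.0223  0.1373]
 [ 0.7243 -0.018   0.1387]
 [ 0.7241 -0.0176  0.1415]
 [ 0.7232 -0.021   0.1446]
 [ 0.6696 -0.1478  0.3922]]
48
[[ 0.728  -0.0215  0.1013]
 [ 0.7269 -0.0202  0.1085]
 [ 0.7257 -0.0202  0.1159]
 [ 0.7271 -0.0264  0.1254]
 [ 0.7236 -0.0202  0.1261]
 [ 0.7253 -0.0165  0.1275]
 [ 0.7243 -0.0239  0.1292]
 [ 0.7236 -0.0202  0.1299]
 [ 0.7243 -0.019   0.1311]
 [ 0.7248 -0.0178  0.1331]
 [ 0.7253 -0.0251  0.1341]
 [ 0.7253 -0.0166  0.1347]
 [ 0.7236 -0.0202  0.1372]
 [ 0.7244 -0.019   0.1383]
 [ 0.7238 -0.0214  0.1407]
 [ 0.6731 -0.0857  0.4197]]
```

Run:
```python
from h import *
a=cam('scene');b=cam('side')
save(a,'sc5',(110,160,190,130),4);save(b,'si5',(220,150,190,150),4)
```

```text
(no output)
```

View pics/sc5.png

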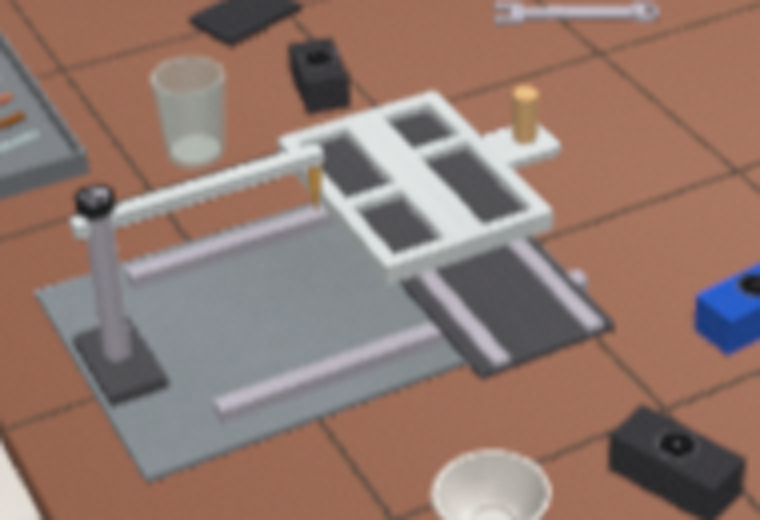

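View pics/si5.png

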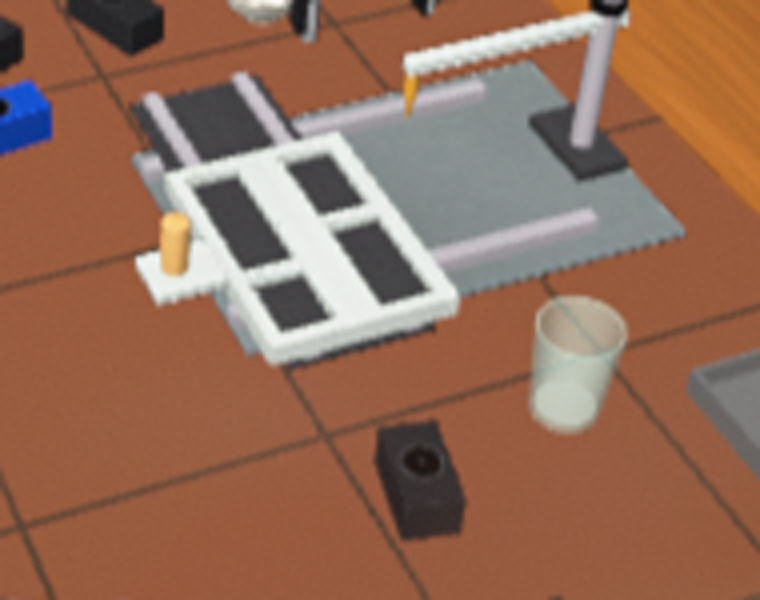

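Run:
```python
from tri import *
a=cam('scene');b=cam('side')
A=lambda u,v:(u/4+110-.4,v/4+160-.4)
B=lambda u,v:(u/4+220-.4,v/4+150-.4)
for n,p,q in [('near-left',(551,217),(167,180)),('far-left',(390,268),(340,135)),('far-right',(282,138),(458,300)),('near-right',(433,93),(275,355)),('knob',(526,92),(175,222)),('tip',(317,207),(409,115))]:
    print(n,tri(a,A(*p),b,B(*q)).round(4),atz(a,*A(*p),.056)[:2].round(4),atz(b,*B(*q),.056)[:2].round(4))
```

```text
near-left [0.5275 0.0284 0.0503] [0.5327 0.0346] [0.5239 0.0228]
far-left [0.69  0.027 0.055] [0.6894 0.0287] [0.6907 0.0253]
far-right [ 0.6865 -0.1993  0.0556] [ 0.6868 -0.199 ] [ 0.686  -0.1996]
near-right [ 0.5253 -0.2008  0.0533] [ 0.5277 -0.1973] [ 0.5236 -0.203 ]
knob [ 0.488  -0.0846  0.1072] [ 0.4485 -0.1538] [ 0.5097 -0.0305]
tip [ 0.7301 -0.0228  0.1027] [ 0.7054 -0.0828] [0.7615 0.0291]
```

```bash
python3 - <<'E'
from h import *
d=dict(np.load('w4.npz'))
print('jar rim',atz(d,528/1.5,372/1.5,.09),'jar base',atz(d,506/1.5,340/1.5,0.005))
d=dict(np.load('w1.npz'))
print('jar base',atz(d,490/1.5,365/1.5,0.005))
print('wrench tip',atz(d,200/1.5,400/1.5,0.0))
for n,pts in dict(scene=[('canrim',518,433,.1),('jarbase',238,294,0),('b1',447,345,.04),('b2',430,466,.04),('brush',528,380,.01),('m100',418,406,.04),('m60',471,383,.04),('dish',349,424,.04)]).items():
    c=cam(n)
    for q in pts: print(q[0],atz(c,q[1]/1.5,q[2]/1.5,q[3]).round(3))
E
python3 go.py .5853 -.3297 .15 78
```

```text
jar rim [ 0.7386268  -0.29101443  0.09      ] jar base [ 0.74048754 -0.29613278  0.005     ]
jar base [ 0.73879298 -0.2909628   0.005     ]
wrench tip [ 0.33694717 -0.34983634  0.        ]
canrim [0.507 0.528 0.1  ]
jarbase [ 0.734 -0.306  0.   ]
b1 [0.418 0.184 0.04 ]
b2 [0.662 0.468 0.04 ]
brush [0.311 0.348 0.01 ]
m100 [0.59 0.32 0.04]
m60 [0.451 0.318 0.04 ]
dish [0.739 0.294 0.04 ]
t 6.23 pos [ 0.5998 -0.1602  0.3098] rot [-179.96   -0.     90.  ] F [ 0.9 -0.6  0.4] w 85.3
TURN [-0.0006, 0.0, 0.2094] SHIFT [-169.5, -14.4, 159.8]
```

Request:
carry_out(
  plan=[
    [[0,0,0.05],[-28,-2,20],85],
    [[0,0,0.1],[-56,-5,45],85],
    [[0,0,0.15],[-84,-7,70],85],
    [[0,0,0.21],[-112,-10,95],85],
    [[0,0,0.21],[-140,-12,120],85],
    [[0,0,0.21],[-169,-14,145],85],
    [[0,0,0.21],[-169,-14,160],85],
    [[0,0,0.21],[-169,-14,160],85],
  ],
)

```text
time_s: 6.9
eef_pos: [0.5839, -0.3296, 0.1454]
tcp_rot: [-179.6, -0.2, 77.8]
contact_force: [-0.4, 0.5, -1.2]
grip_width: 0.0848
```

```bash
python3 - <<'E'
from h import *
c=cam('wrist');save(c,'w6',s=1.5)
for L in (-40,40):
  for w in(-23,23):
    a=np.radians(78);p=np.array([.5853,-.3297])+1e-3*(L*np.array([np.cos(a),np.sin(a)])+w*np.array([np.sin(a),-np.cos(a)]));print((proj(c,[*p,.04])*1.5).round())
print((proj(c,[.5853,-.3297,.04])*1.5).round())
E
python3 go.py .5853 -.3297 .010 78
```

```text
[359. 337.]
[427. 337.]
[356. 218.]
[431. 218.]
[393. 281.]
t 6.95 pos [ 0.585  -0.329   0.1481] rot [-1.7977e+02 -1.0000e-01  7.7920e+01] F [0.1 0.3 0.4] w 84.8
TURN [-0.004, -0.0018, -0.0014] SHIFT [-0.8, 1.0, 138.1]
```

View pics/w6.png

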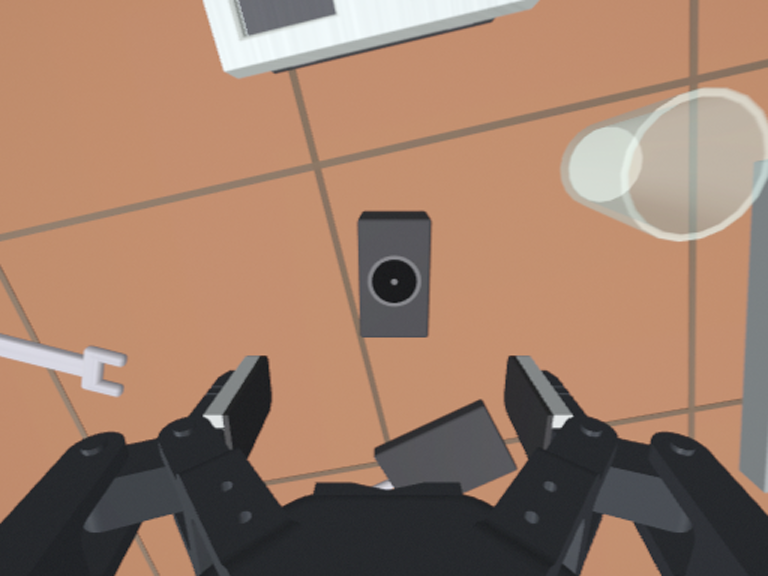

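The close view fits the 80 mm outline to a pixel, with the mark at (394,281). Descending to grip it.

Request:
carry_out(
  plan=[
    [[-0.004,-0.002,0],[-0.8,1.3,35],85],
    [[-0.004,-0.002,0],[-0.8,1.3,70],85],
    [[-0.004,-0.002,0],[-0.8,1.3,105],85],
    [[-0.004,-0.002,0],[-0.8,1.3,128],85],
    [[-0.004,-0.002,0],[-0.8,1.3,138],85],
    [[-0.004,-0.002,0],[-0.8,1.3,138],60],
    [[-0.004,-0.002,0],[-0.8,1.3,138],40],
    [[-0.004,-0.002,0],[-0.8,1.3,138],35],
  ],
  newtons=60,
)

```text
time_s: 7.62
eef_pos: [0.5869, -0.3302, 0.0128]
tcp_rot: [179.8, 0.1, 77.9]
contact_force: [0.2, -0.6, -0.7]
grip_width: 0.0511
```

Request:
carry_out(
  plan=[
    [[0,0,0],[0,0,0],35],
    [[0,0,0],[0,0,0],35],
    [[0,0,0],[0,0,-10],35],
    [[0,0,0],[0,0,-40],35],
    [[0,0,0],[0,0,-80],35],
    [[0,0,0],[0,0,-120],35],
    [[0,0,0],[0,0,-150],35],
    [[0,0,0],[0,0,-150],35],
  ],
)

```text
time_s: 8.28
eef_pos: [0.5882, -0.3312, 0.1716]
tcp_rot: [179.1, 0.5, 78.0]
contact_force: [-0.0, -0.1, -2.0]
grip_width: 0.0448
```

```bash
python3 - <<'E'
import numpy as np
k=np.array([487.1,-82.2]);t=np.radians(-.44)
R=np.array([[np.cos(t),-np.sin(t)],[np.sin(t),np.cos(t)]])
for n,p in dict(p60=(75,-68),p120=(75,38),p80=(163,58),p100=(163,-48)).items():print(n,(k+R@p).round(1))
E
python3 go.py .6506 -.0254 .15 89.6
python3 - <<'E'
from h import *
c=cam('wrist');save(c,'w7',s=1.5)
E
```

```text
p60 [ 561.6 -150.8]
p120 [562.4 -44.8]
p80 [650.5 -25.5]
p100 [ 649.7 -131.5]
t 8.28 pos [ 0.5882 -0.3312  0.1716] rot [179.09   0.47  77.95] F [-0.  -0.1 -2. ] w 44.8
TURN [0.0149, 0.0098, -0.2032] SHIFT [312.2, -3.0, 19.0]
```

View pics/w7.png

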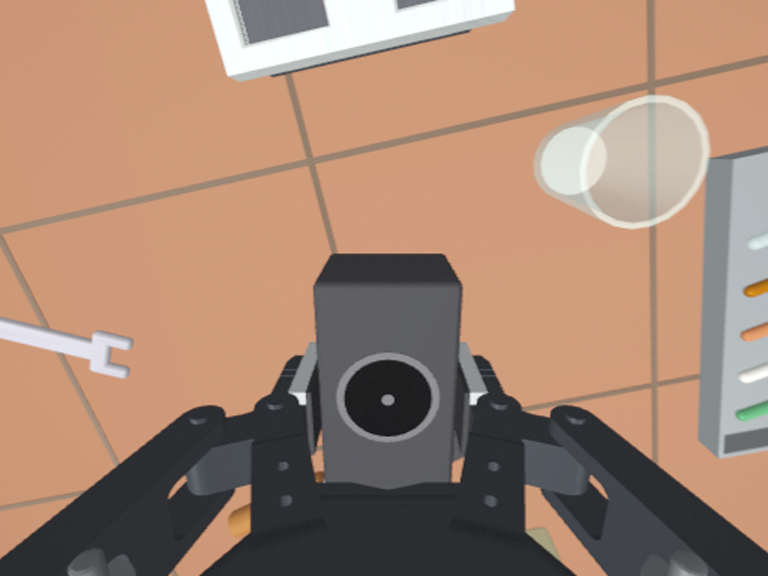

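```bash
cat > mk.py <<'E'
from h import *
from scipy.spatial.transform import Rotation as Ro
def mk(u,v,dz=.0305):
    c=cam('wrist');s=r.observe();p=atz(c,u,v,s['eef_pos'][2]+dz)
    R=Ro.from_euler('xyz',s['tcp_rot'],degrees=True)
    print('mark',p.round(4),'in tool mm',(R.inv().apply(p-s['eef_pos'])*1000).round(1))
E
python3 -c "
from mk import *
mk(388/1.5-.17,399/1.5-.17)"
python3 go.py .6506 -.0254 .15 89.6
```

```text
mark [ 0.5854 -0.3301  0.1948] in tool mm [ -0.5  -0.7 -30.5]
t 8.38 pos [ 0.5863 -0.3298  0.1643] rot [179.67   0.18  77.95] F [-0.8  0.3 -4. ] w 44.7
TURN [0.0054, 0.0037, -0.2033] SHIFT [311.2, -0.8, 13.3]
```

Request:
carry_out(
  plan=[
    [[0.005,0.004,-0.05],[35,0,2],35],
    [[0.005,0.004,-0.1],[70,0,4],35],
    [[0.005,0.004,-0.15],[110,0,6],35],
    [[0.005,0.004,-0.203],[150,0,8],35],
    [[0.005,0.004,-0.203],[190,0,10],35],
    [[0.005,0.004,-0.203],[230,-1,12],35],
    [[0.005,0.004,-0.203],[270,-1,13],35],
    [[0.005,0.004,-0.203],[300,-1,13],35],
  ],
)

```text
time_s: 9.05
eef_pos: [0.6471, -0.0328, 0.148]
tcp_rot: [-179.8, -0.1, 89.7]
contact_force: [1.0, 0.2, -3.3]
grip_width: 0.0453
```

```bash
python3 go.py .6506 -.0253 .15 89.6
```

```text
t 9.05 pos [ 0.6471 -0.0328  0.148 ] rot [-1.7977e+02 -1.1000e-01  8.9660e+01] F [ 1.   0.2 -3.3] w 45.3
TURN [-0.0041, -0.0019, 0.0011] SHIFT [7.5, 3.4, -2.0]
```

Request:
carry_out(
  plan=[
    [[-0.004,-0.002,0],[7.5,3.4,10],35],
    [[-0.004,-0.002,0],[7.5,3.4,35],35],
    [[-0.004,-0.002,0],[7.5,3.4,60],35],
    [[-0.004,-0.002,0],[7.5,3.4,73],35],
    [[-0.004,-0.002,0],[7.5,3.4,73],35],
    [[-0.004,-0.002,0],[7.5,3.4,73],35],
  ],
)

```text
time_s: 9.55
eef_pos: [0.6494, -0.0254, 0.0732]
tcp_rot: [-179.8, -0.0, 89.6]
contact_force: [0.7, -0.7, -2.6]
grip_width: 0.0448
```

```bash
python3 go.py .6506 -.0253 .056 89.6;python3 - <<'E'
from h import *
c=cam('wrist');save(c,'w8',s=1.5)
c=cam('side');save(c,'si8',(260,150,130,110),5)
E
```

```text
t 9.55 pos [ 0.6494 -0.0254  0.0732] rot [-1.7979e+02 -3.0000e-02  8.9640e+01] F [ 0.7 -0.7 -2.6] w 44.8
TURN [-0.0037, -0.0006, 0.0007] SHIFT [0.1, 1.3, 17.2]
```

View pics/w8.png

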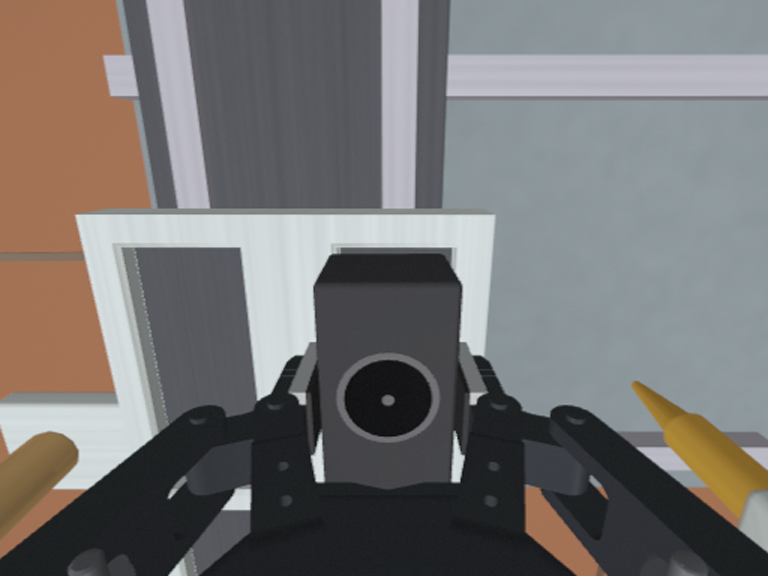

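View pics/si8.png

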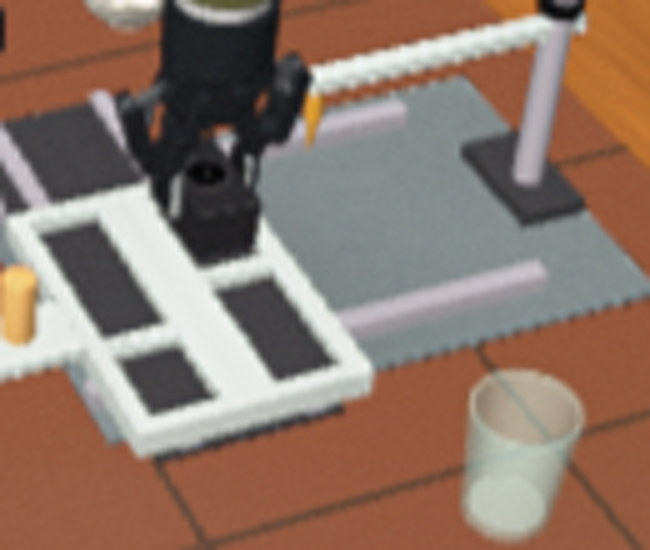

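Run:
```python
from h import *
c=cam('wrist');s=r.observe();z=s['eef_pos'][2];print(s['eef_pos'])
f=lambda u,v,zz:atz(c,u/1.5-.17,v/1.5-.17,zz)[:2].round(4)
print('rim',f(333,244,.056),f(456,247,.056))
print('bottom edge',f(332,254,z-.0095),f(445,254,z-.0095))
print('top edge',f(315,286,z+.0305),f(462,286,z+.0305))
print('tip',f(633,382,.098))
```

```text
[ 0.65029409 -0.025471    0.07520171]
rim [0.6264 0.0173] [0.6767 0.0157]
bottom edge [0.6272 0.0154] [0.6709 0.0151]
top edge [0.6275 0.0153] [0.6705 0.015 ]
tip [ 0.7313 -0.0219]
```

Request:
carry_out(
  plan=[
    [[-0.004,0,0],[0,1,4],35],
    [[-0.004,0,0],[0,1,8],35],
    [[-0.004,0,0],[0,1,12],35],
    [[-0.004,0,0],[0,1,15],35],
    [[-0.004,0,0],[0,1,18],35],
    [[-0.004,0,0],[0,1,19],35],
    [[-0.004,0,0],[0,1,19],35],
  ],
)

```text
time_s: 10.28
eef_pos: [0.6532, -0.0256, 0.0592]
tcp_rot: [179.4, 0.1, 89.6]
contact_force: [0.8, 1.7, 13.3]
grip_width: 0.0453
```

```bash
python3 go.py .6513 -.0253 .056 89.6;python3 - <<'E'
from h import *
c=cam('wrist');save(c,'w9',s=1.5)
E
```

```text
t 10.28 pos [ 0.6532 -0.0256  0.0592] rot [1.7938e+02 7.0000e-02 8.9640e+01] F [ 0.8  1.7 13.3] w 45.3
TURN [0.0108, 0.0011, 0.0007] SHIFT [0.3, -2.0, 3.2]
```

View pics/w9.png

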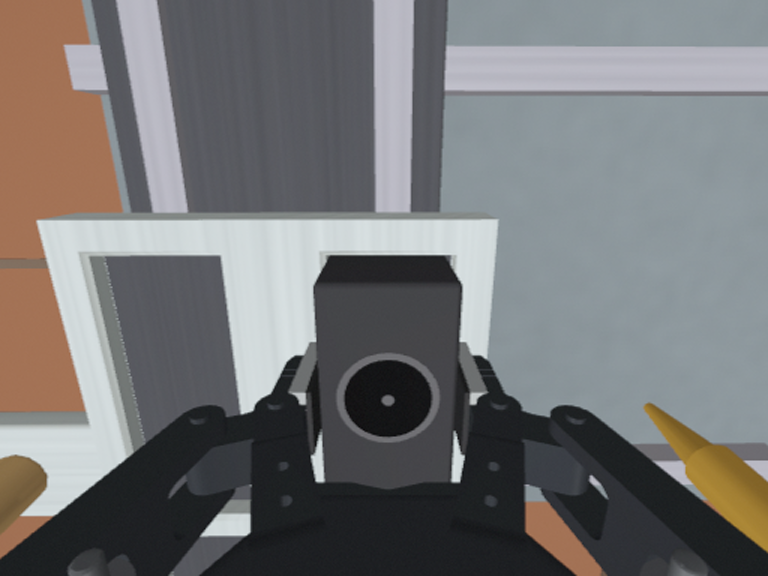

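Request:
carry_out(
  plan=[
    [[0.01,0,0],[0,-1,1],35],
    [[0.01,0,0],[0,-1,2],35],
    [[0.01,0,0],[0,-1,3],35],
    [[0.01,0,0],[0,-1,3],35],
  ],
)

```text
time_s: 10.67
eef_pos: [0.6541, -0.0257, 0.0593]
tcp_rot: [179.6, 0.1, 89.6]
contact_force: [-0.6, 1.2, 14.7]
grip_width: 0.045
```

Run:
```python
from h import *
c=cam('wrist');P=cloud(c)
for u,v in [(350,300),(430,300),(340,330),(440,330)]:
    print(P[int(v/1.5),int(u/1.5)].round(4))
print('carrier',P[int(238/1.5),int(260/1.5)].round(4))
c=cam('side');save(c,'si9',(260,150,130,110),5)
P=cloud(c)
```

```text
[0.6409 0.0093 0.0862]
[0.6651 0.0095 0.0872]
[ 0.6372 -0.0011  0.0852]
[ 0.6687 -0.0007  0.0868]
carrier [0.6063 0.0233 0.057 ]
```

View pics/si9.png

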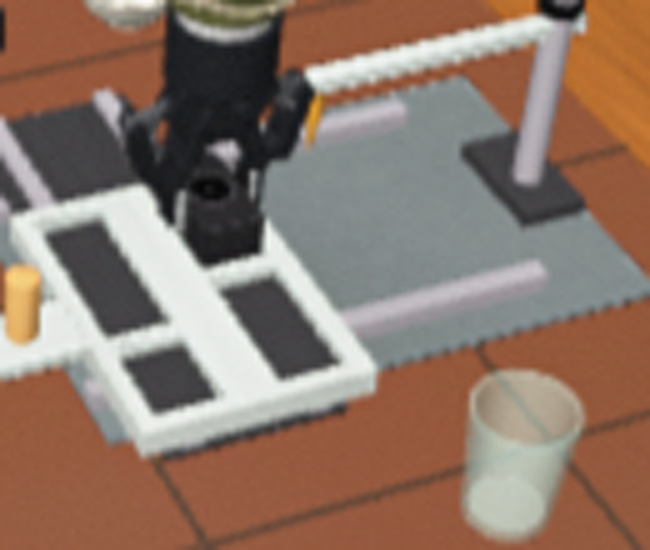

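Top of the mould reads 0.086 m, so it is seated. Releasing and lifting.

Request:
carry_out(
  plan=[
    [[0.006,0,0],[0,0,0],62],
    [[0.006,0,0],[0,0,0],62],
    [[0.006,0,0],[0,0,0],62],
    [[0.006,0,0],[0,-3,-30],62],
    [[0.006,0,0],[0,-6,-70],62],
    [[0.006,0,0],[20,-20,-110],70],
    [[0.006,0,0],[50,-40,-150],85],
    [[0.006,0,0],[85,-60,-190],85],
  ],
)

```text
time_s: 11.43
eef_pos: [0.604, 0.0405, 0.2268]
tcp_rot: [179.9, 0.1, 89.6]
contact_force: [1.5, 0.2, -1.2]
grip_width: 0.0849
```

```bash
python3 go.py .53 .2 .33 105
python3 - <<'E'
from h import *
c=cam('wrist');save(c,'w10',s=1.5)
c=cam('side');save(c,'si10',(260,150,130,110),5)
E
```

```text
t 11.43 pos [0.604  0.0405 0.2268] rot [1.7995e+02 1.2000e-01 8.9560e+01] F [ 1.5  0.2 -1.2] w 84.9
TURN [0.0007, 0.0022, -0.2695] SHIFT [158.7, -75.1, -103.6]
```

View pics/w10.png

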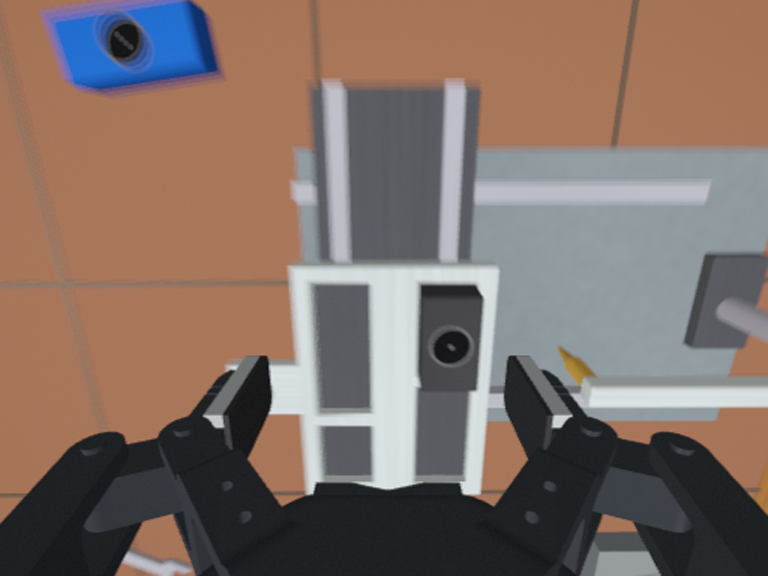

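View pics/si10.png

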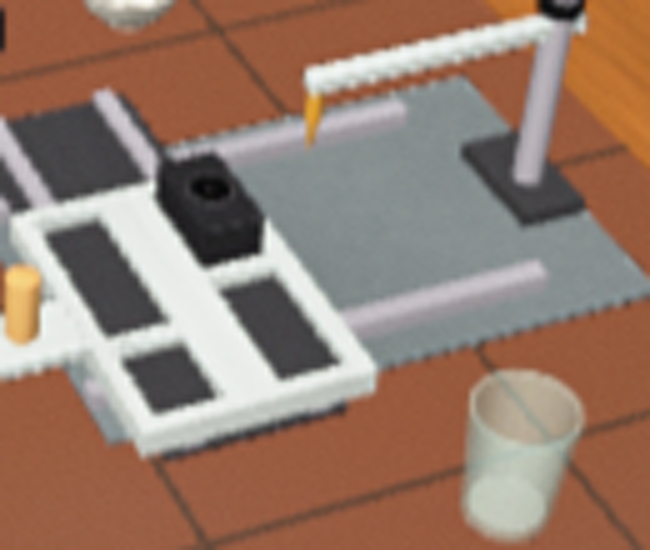

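The 80 mm mould sits in its far-left pocket, with its mark at (450,346). Now to the left-hand side.

Request:
carry_out(
  plan=[
    [[0,0.002,-0.07],[28,-13,-20],85],
    [[0,0.002,-0.14],[56,-26,-40],85],
    [[0,0.002,-0.21],[84,-40,-60],85],
    [[0,0.002,-0.27],[112,-54,-80],85],
    [[0,0.002,-0.27],[140,-68,-100],85],
    [[0,0.002,-0.27],[159,-75,-104],85],
    [[0,0.002,-0.27],[159,-75,-104],85],
    [[0,0.002,-0.27],[159,-75,-104],85],
  ],
)

```text
time_s: 12.2
eef_pos: [0.529, 0.2031, 0.3327]
tcp_rot: [179.6, 0.2, 105.4]
contact_force: [0.2, -0.5, -0.2]
grip_width: 0.0848
```

Run:
```python
from meas import *
s=r.observe();print(s['eef_pos'],s['tcp_rot'])
c=cam('wrist');save(c,'w11',s=1.5);c['t']=c['t']
for o in moulds(c,(.03,.05)):print(o)
```

```text
[0.52895295 0.20310151 0.33273317] [1.79586601e+02 1.72532914e-01 1.05392137e+02]
(array([228.9,  62.4]), np.int32(299), array([0.4524, 0.3217]), array([0.0265, 0.027 ]), np.float32(104.8))
(array([317. ,  86.8]), np.int32(279), array([0.5884, 0.3243]), array([0.0269, 0.0275]), np.float32(15.5))
(array([189.6, 141.1]), np.int32(235), array([0.4185, 0.193 ]), array([0.0257, 0.0283]), np.float32(16.5))
```

View pics/w11.png

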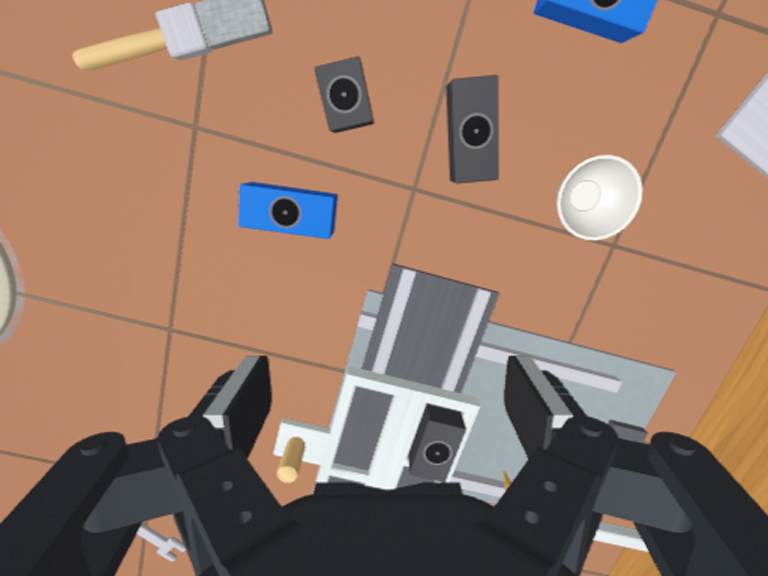

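Run:
```python
from meas import *
c=cam('wrist');P=cloud(c);im=c['image'].astype(int)
m=(abs(P[...,2]-.04)<.004)&(im.max(-1)<105)
n,l,st,ce=cv2.connectedComponentsWithStats(m.astype(np.uint8))
for i in range(1,n):
    if st[i,4]>300:
        q=P[l==i][:,:2].astype(np.float32);(x,y),(w,h),a=cv2.minAreaRect(q);print(ce[i]*1.5,x,y,w,h,a,'median z',np.median(P[l==i][:,2]))
print(atz(c,343/1.5-.17,94/1.5-.17,.04),atz(c,476/1.5-.17,131/1.5-.17,.04))
```

```text
[344.22943981  92.37961859] 0.45272332429885864 0.3213658332824707 0.04461615905165672 0.059408366680145264 27.641366958618164 median z 0.04087372822810995
[474.69330855 126.10966543] 0.5879206657409668 0.32379841804504395 0.04405396059155464 0.09893015027046204 20.343326568603516 median z 0.040786796228128586
[343.26291793  92.41641337] 0.451720654964447 0.3215503990650177 0.027926800772547722 0.028469258919358253 12.849189758300781 median z 0.0415842080734997
[475.85576923 129.09615385] 0.588294506072998 0.3240945637226105 0.028343811631202698 0.02786979451775551 61.57234573364258 median z 0.041545528374113225
[0.45178506 0.32050984 0.04      ] [0.5891656  0.32278715 0.04      ]
```

```bash
python3 go.py .4521 .3208 .15 117.6
```

```text
t 12.3 pos [0.5294 0.2019 0.3323] rot [1.7964e+02 1.7000e-01 1.0526e+02] F [ 0.   0.1 -0.9] w 84.5
TURN [0.0059, 0.0036, -0.2154] SHIFT [135.6, -44.4, 181.6]
```

Request:
carry_out(
  plan=[
    [[0.006,0.0036,-0.05],[25,-8,25],85],
    [[0.006,0.0036,-0.1],[50,-16,52],85],
    [[0.006,0.0036,-0.15],[75,-24,80],85],
    [[0.006,0.0036,-0.215],[100,-32,108],85],
    [[0.006,0.0036,-0.215],[125,-40,136],85],
    [[0.006,0.0036,-0.215],[136,-44,165],85],
    [[0.006,0.0036,-0.215],[136,-44,181],85],
    [[0.006,0.0036,-0.215],[136,-44,181],85],
  ],
)

```text
time_s: 12.97
eef_pos: [0.4509, 0.32, 0.1463]
tcp_rot: [-179.5, -0.0, 117.6]
contact_force: [0.3, -0.6, -0.5]
grip_width: 0.0849
```

```bash
cat > chk.py <<'E'
from h import *
import sys
x,y,a,L=map(float,sys.argv[1:5])
c=cam('wrist');save(c,sys.argv[5],s=1.5);P=cloud(c);im=c['image'].astype(int)
m=(abs(P[...,2]-.04)<.005)&(im.max(-1)<115);m[240:]=0
n,l,st,ce=cv2.connectedComponentsWithStats(m.astype(np.uint8))
for i in range(1,n):
    if st[i,4]>800:
        q=P[l==i][:,:2].astype(np.float32);(u,v),(w,h),b=cv2.minAreaRect(q);print('seg',np.round([u,v,w,h,b],4))
a=np.radians(a)
for e in (-1,1):
  for w in(-23,23):
    p=np.array([x,y])+1e-3*(e*L/2*np.array([np.cos(a),np.sin(a)])+w*np.array([np.sin(a),-np.cos(a)]));print('pred',(proj(c,[*p,.04])*1.5).round())
print('mark',(proj(c,[x,y,.04])*1.5).round())
E
python3 chk.py .4521 .3208 117.6 60 w12; python3 go.py .4521 .3208 .01 117.6
```

```text
seg [ 0.4523  0.3219  0.0449  0.0599 27.8872]
seg [ 0.5791  0.3478  0.0456  0.0501 20.8211]
pred [359. 324.]
pred [427. 324.]
pred [356. 236.]
pred [430. 236.]
mark [393. 282.]
t 13.02 pos [0.4522 0.3201 0.1487] rot [-1.7972e+02 -1.0000e-02  1.1752e+02] F [0.4 0.2 0.4] w 85.2
TURN [-0.005, -0.0002, -0.0014] SHIFT [0.6, 0.9, 138.7]
```

View pics/w12.png

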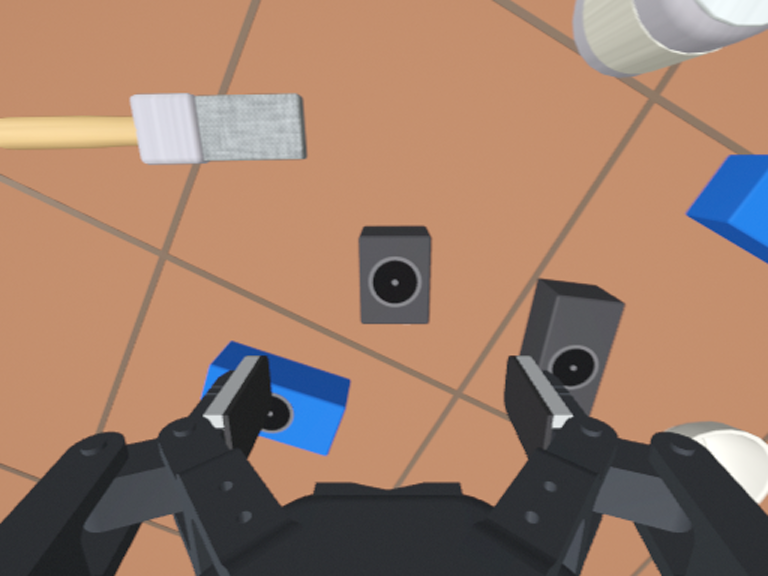

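Request:
carry_out(
  plan=[
    [[-0.005,0,0],[0.8,1.3,35],85],
    [[-0.005,0,0],[0.8,1.3,70],85],
    [[-0.005,0,0],[0.8,1.3,105],85],
    [[-0.005,0,0],[0.8,1.3,128],85],
    [[-0.005,0,0],[0.8,1.3,138],85],
    [[-0.005,0,0],[0.8,1.3,138],60],
    [[-0.005,0,0],[0.8,1.3,138],40],
    [[-0.005,0,0],[0.8,1.3,138],35],
  ],
)

```text
time_s: 13.68
eef_pos: [0.4538, 0.3214, 0.0127]
tcp_rot: [179.8, 0.0, 117.5]
contact_force: [0.9, 0.0, -0.9]
grip_width: 0.0513
```

Request:
carry_out(
  plan=[
    [[0,0,0],[0,0,0],35],
    [[0,0,0],[0,0,0],35],
    [[0,0,0],[0,0,-10],35],
    [[0,0,0],[0,0,-40],35],
    [[0,0,0],[0,0,-80],35],
    [[0,0,0],[0,0,-120],35],
    [[0,0,0],[0,0,-150],35],
    [[0,0,0],[0,0,-150],35],
  ],
)

```text
time_s: 14.35
eef_pos: [0.4553, 0.3222, 0.1701]
tcp_rot: [179.1, 0.1, 117.5]
contact_force: [1.2, -0.4, -1.5]
grip_width: 0.0452
```

```bash
python3 - <<'E'
from h import *
c=cam('wrist');save(c,'w13',s=1.5)
E
python3 go.py .565 .0 .17 89.6
```

```text
t 14.4 pos [0.4543 0.3217 0.1666] rot [1.7937e+02 4.0000e-02 1.1750e+02] F [ 0.6  0.4 -1.9] w 45.1
TURN [0.011, -0.002, 0.487] SHIFT [-336.5, -50.3, -3.7]
```

View pics/w13.png

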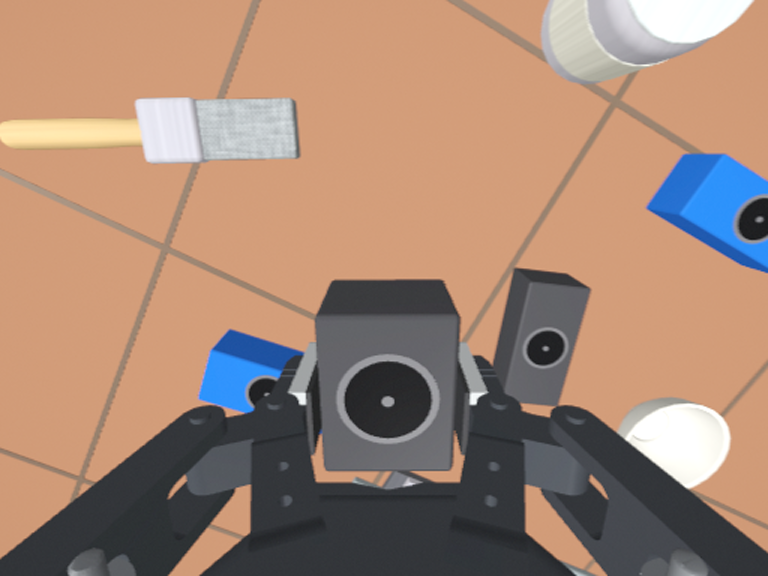

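```bash
python3 -c "
from mk import *
mk(388/1.5-.17,401/1.5-.17)"; python3 go.py .5625 -.1508 .15 89.6
```

```text
mark [0.4526 0.3217 0.1945] in tool mm [  0.7  -0.2 -30.5]
t 14.45 pos [0.4533 0.3212 0.164 ] rot [1.7965e+02 2.0000e-02 1.1750e+02] F [-0.3  0.2 -3.5] w 45.3
TURN [0.0061, -0.0012, 0.4869] SHIFT [-469.1, -121.1, 13.4]
```

Request:
carry_out(
  plan=[
    [[0.006,0,0.06],[-39,-10,0],35],
    [[0.006,0,0.12],[-78,-20,0],35],
    [[0.006,0,0.18],[-117,-30,0],35],
    [[0.006,0,0.24],[-156,-40,0],35],
    [[0.006,0,0.3],[-195,-50,0],35],
    [[0.006,0,0.36],[-234,-60,0],35],
    [[0.006,0,0.42],[-273,-70,0],35],
    [[0.006,0,0.487],[-312,-80,0],35],
  ],
)

```text
time_s: 15.12
eef_pos: [0.5255, 0.0057, 0.1622]
tcp_rot: [-179.8, -0.1, 89.4]
contact_force: [1.0, -0.1, -2.3]
grip_width: 0.0451
```

```bash
python3 go.py .5625 -.1508 .11 89.6
```

```text
t 15.12 pos [0.5255 0.0057 0.1622] rot [-1.798e+02 -1.100e-01  8.942e+01] F [ 1.  -0.1 -2.3] w 45.1
TURN [-0.0036, -0.0019, -0.0031] SHIFT [-156.2, 38.7, 51.8]
```

Request:
carry_out(
  plan=[
    [[-0.0036,-0.002,-0.003],[-35,9,0],35],
    [[-0.0036,-0.002,-0.003],[-70,18,0],35],
    [[-0.0036,-0.002,-0.003],[-105,27,5],35],
    [[-0.0036,-0.002,-0.003],[-140,36,20],35],
    [[-0.0036,-0.002,-0.003],[-156,39,40],35],
    [[-0.0036,-0.002,-0.003],[-156,39,70],35],
    [[-0.0036,-0.002,-0.003],[-156,39,85],35],
    [[-0.0036,-0.002,-0.003],[-156,39,85],35],
  ],
)

```text
time_s: 15.78
eef_pos: [0.5599, -0.1497, 0.0718]
tcp_rot: [-179.5, -0.3, 89.5]
contact_force: [-0.5, -0.7, -2.0]
grip_width: 0.0451
```

Run:
```python
from h import *
print(r.observe()['eef_pos'])
c=cam('wrist');save(c,'w14',s=1.5);save(c,'w14a',(170,150,180,100),4)
np.savez('w14.npz',K=c['K'],R=c['R'],t=c['t'],depth=c['depth'],image=c['image'])
```

```text
[ 0.55991403 -0.14969502  0.0717564 ]
```

View pics/w14.png

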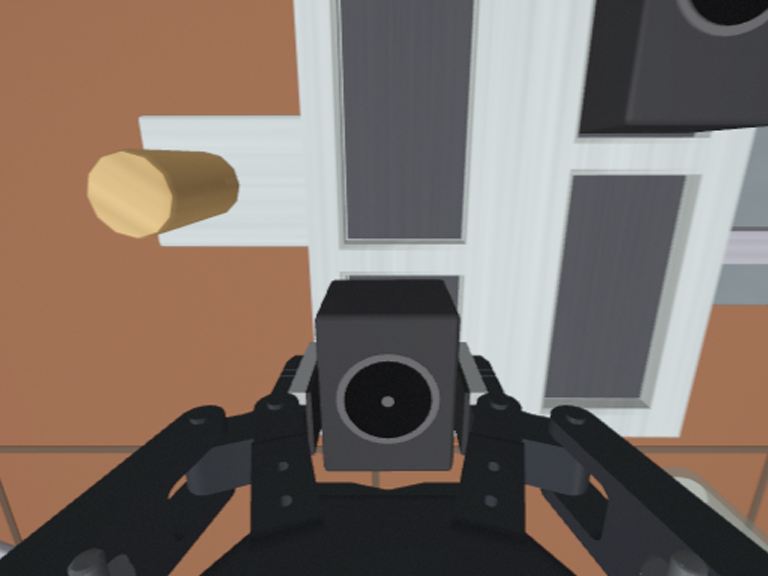

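View pics/w14a.png

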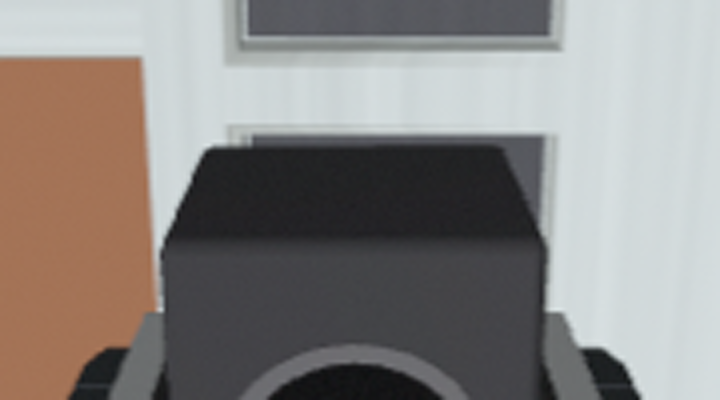

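```bash
python3 - <<'E'
from h import *
c=dict(np.load('w14.npz'));z=.0718
f=lambda u,v,zz:atz(c,u/4+170-.375,v/4+150-.375,zz)[:2].round(4)
print('rim',f(228,126,.056),f(558,132,.056))
print('bottom edge',f(207,148,z-.0105),f(503,148,z-.0105))
print('top edge',f(163,243,z+.0295),f(545,243,z+.0295))
E
python3 go.py .5625 -.1508 .0565 89.6
```

```text
rim [ 0.5389 -0.1178] [ 0.5896 -0.1191]
bottom edge [ 0.5363 -0.1198] [ 0.5805 -0.12  ]
top edge [ 0.5369 -0.119 ] [ 0.5804 -0.1192]
t 15.83 pos [ 0.5611 -0.1499  0.0742] rot [-1.7968e+02 -1.6000e-01  8.9580e+01] F [ 0.3 -0.2 -1.4] w 45.3
TURN [-0.0056, -0.0027, -0.0004] SHIFT [-0.9, 1.5, 17.7]
```

Request:
carry_out(
  plan=[
    [[-0.0056,-0.003,0],[-0.3,4,0],35],
    [[-0.0056,-0.003,0],[-0.3,4,3],35],
    [[-0.0056,-0.003,0],[-0.3,4,6],35],
    [[-0.0056,-0.003,0],[-0.3,4,9],35],
    [[-0.0056,-0.003,0],[-0.3,4,12],35],
    [[-0.0056,-0.003,0],[-0.3,4,15],35],
    [[-0.0056,-0.003,0],[-0.3,4,17],35],
    [[-0.0056,-0.003,0],[-0.3,4,17],35],
  ],
)

```text
time_s: 16.5
eef_pos: [0.5665, -0.1507, 0.0593]
tcp_rot: [179.7, 0.1, 89.6]
contact_force: [0.7, 0.7, 10.9]
grip_width: 0.0446
```

```bash
cat > top.py <<'E'
from h import *
import sys
c=cam('wrist');save(c,sys.argv[1],s=1.5);P=cloud(c)
for u,v in [(345,340),(430,340),(345,450),(430,450)]: print(P[int(v/1.5),int(u/1.5)].round(4))
E
python3 top.py w15; python3 go.py .565 -.1501 .0565 89.6
```

```text
[ 0.5516 -0.1284  0.0869]
[ 0.5779 -0.1286  0.087 ]
[ 0.5499 -0.1708  0.0864]
[ 0.5791 -0.1716  0.0859]
t 16.55 pos [ 0.5665 -0.1507  0.0593] rot [1.7973e+02 1.3000e-01 8.9580e+01] F [ 1.7  1.1 10.8] w 45.1
TURN [0.0048, 0.0022, -0.0004] SHIFT [0.6, -1.6, 2.8]
```

View pics/w15.png

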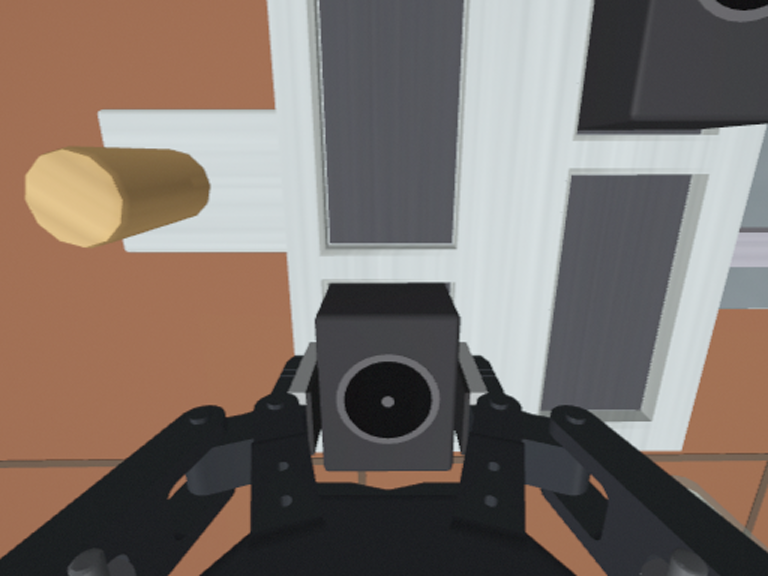

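The 60 mm mould is seated (top at 0.0865, same TCP height as before). Release, then fetch the 100 mm mould.

Request:
carry_out(
  plan=[
    [[0.005,0.002,0],[0,0,0],62],
    [[0.005,0.002,0],[0,0,0],62],
    [[0.005,0.002,0],[0,0,0],62],
    [[0.005,0.002,0],[0,0,-30],62],
    [[0.005,0.002,0],[0,0,-65],62],
    [[0.005,0.002,0],[25,0,-100],70],
    [[0.005,0.002,0],[60,0,-130],85],
    [[0.005,0.002,0],[95,0,-150],85],
  ],
)

```text
time_s: 17.22
eef_pos: [0.5666, -0.059, 0.2091]
tcp_rot: [179.9, 0.1, 89.5]
contact_force: [0.6, 0.3, -0.2]
grip_width: 0.0847
```

```bash
python3 - <<'E'
from h import *
c=cam('wrist');save(c,'w16',s=1.5)
E
python3 go.py .5885 .3232 .15 110.3
```

```text
t 17.27 pos [ 0.5674 -0.0529  0.2131] rot [179.58  -0.    89.75] F [0.3 5.1 3.8] w 85.2
TURN [0.0073, 0.0013, -0.3587] SHIFT [376.1, 19.0, 63.2]
```

View pics/w16.png

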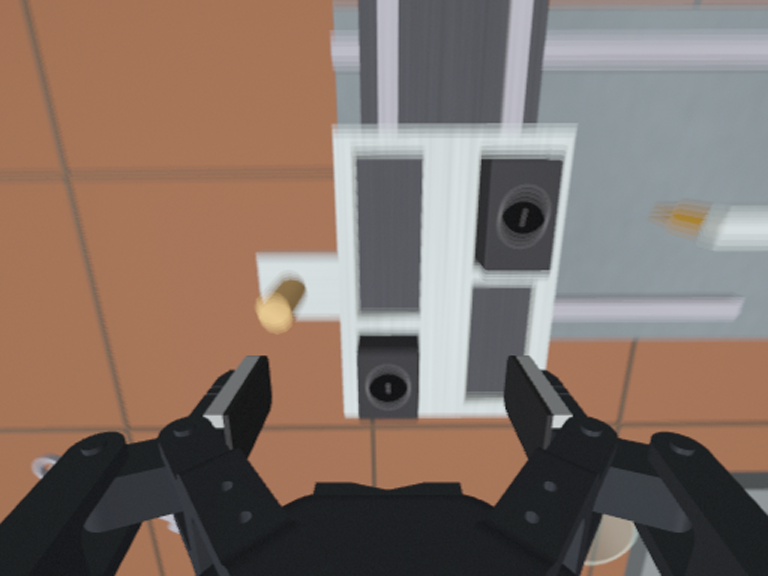

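Request:
carry_out(
  plan=[
    [[0.007,0,-0.05],[38,2,0],85],
    [[0.007,0,-0.1],[76,4,0],85],
    [[0.007,0,-0.15],[114,6,0],85],
    [[0.007,0,-0.2],[152,8,0],85],
    [[0.007,0,-0.25],[190,10,0],85],
    [[0.007,0,-0.3],[228,12,10],85],
    [[0.007,0,-0.359],[266,14,25],85],
    [[0.007,0,-0.359],[304,16,40],85],
  ],
)

```text
time_s: 17.93
eef_pos: [0.5848, 0.253, 0.1726]
tcp_rot: [180.0, 0.1, 110.5]
contact_force: [0.3, -0.5, -1.1]
grip_width: 0.0853
```

```bash
python3 go.py .5885 .3232 .15 110.3
```

```text
t 17.93 pos [0.5848 0.253  0.1726] rot [1.7997e+02 9.0000e-02 1.1050e+02] F [ 0.3 -0.5 -1.1] w 85.3
TURN [0.0005, 0.0015, 0.0035] SHIFT [64.5, 28.1, 22.6]
```

Request:
carry_out(
  plan=[
    [[0,0.0015,0.0035],[32,14,10],85],
    [[0,0.0015,0.0035],[64,28,20],85],
    [[0,0.0015,0.0035],[64,28,22],85],
    [[0,0.0015,0.0035],[64,28,22],85],
    [[0,0.0015,0.0035],[64,28,22],85],
  ],
)

```text
time_s: 18.35
eef_pos: [0.5885, 0.3223, 0.1502]
tcp_rot: [-180.0, 0.0, 110.3]
contact_force: [0.1, -0.0, 0.2]
grip_width: 0.085
```

```bash
python3 chk.py .5885 .3232 110.3 100 w17; python3 go.py .5885 .3232 .01 110.3
```

```text
seg [6.64700e-01 4.72100e-01 2.91000e-02 2.89000e-02 3.73986e+01]
seg [ 0.5884  0.3247  0.0449  0.0995 20.5131]
pred [357. 347.]
pred [423. 347.]
pred [353. 201.]
pred [427. 201.]
mark [390. 278.]
t 18.4 pos [0.5889 0.3218 0.1508] rot [1.7997e+02 2.0000e-02 1.1025e+02] F [ 0.1 -0.2  0. ] w 85.0
TURN [0.0006, 0.0003, -0.0008] SHIFT [1.5, 0.1, 140.8]
```

View pics/w17.png

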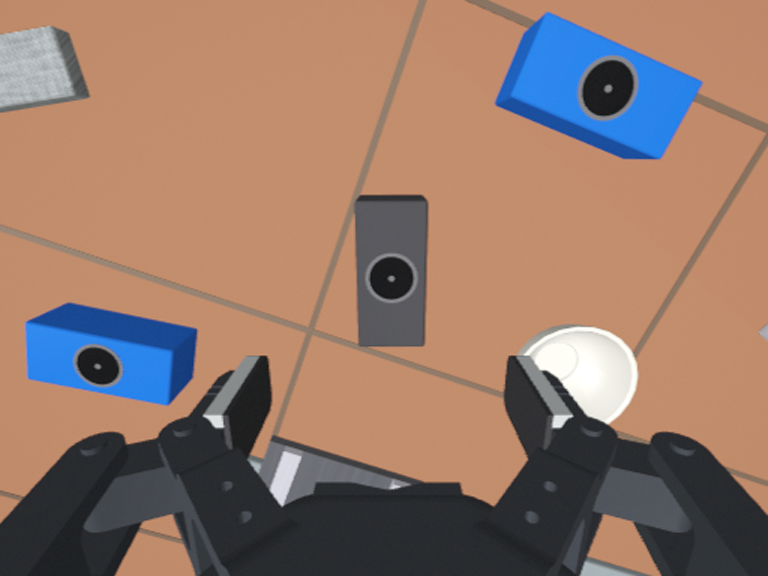

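Request:
carry_out(
  plan=[
    [[0,0,0],[1.5,0.7,35],85],
    [[0,0,0],[1.5,0.7,70],85],
    [[0,0,0],[1.5,0.7,105],85],
    [[0,0,0],[1.5,0.7,130],85],
    [[0,0,0],[1.5,0.7,140.5],85],
    [[0,0,0],[1.5,0.7,140.5],60],
    [[0,0,0],[1.5,0.7,140.5],40],
    [[0,0,0],[1.5,0.7,140.5],35],
  ],
)

```text
time_s: 19.07
eef_pos: [0.5904, 0.3234, 0.0127]
tcp_rot: [179.7, 0.0, 110.2]
contact_force: [-0.1, -0.2, 0.0]
grip_width: 0.0514
```

Request:
carry_out(
  plan=[
    [[0,0,0],[0,0,0],35],
    [[0,0,0],[0,0,0],35],
    [[0,0,0],[0,0,-10],35],
    [[0,0,0],[0,0,-40],35],
    [[0,0,0],[0,0,-80],35],
    [[0,0,0],[0,0,-120],35],
    [[0,0,0],[0,0,-150],35],
    [[0,0,0],[0,0,-150],35],
  ],
)

```text
time_s: 19.73
eef_pos: [0.5918, 0.3242, 0.1715]
tcp_rot: [179.0, 0.0, 110.2]
contact_force: [1.2, -0.6, -2.1]
grip_width: 0.045
```

```bash
python3 - <<'E'
from h import *
c=cam('wrist');save(c,'w18',s=1.5)
E
python3 go.py .56 .1 .165 89.6
```

```text
t 19.78 pos [0.5908 0.3237 0.1674] rot [1.7929e+02 4.0000e-02 1.1023e+02] F [ 1.   0.  -3.7] w 45.2
TURN [0.0124, -0.0016, 0.36] SHIFT [-199.3, -106.3, 1.2]
```

View pics/w18.png

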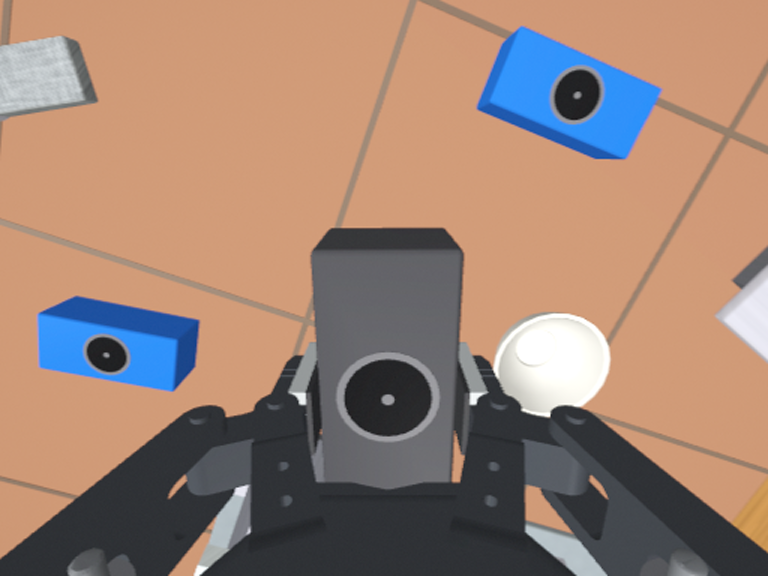

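```bash
python3 go.py .653 -.131 .16 89.6
```

```text
t 19.78 pos [0.5908 0.3237 0.1674] rot [1.7929e+02 4.0000e-02 1.1023e+02] F [ 1.   0.  -3.7] w 45.2
TURN [0.0124, -0.0016, 0.36] SHIFT [-448.2, -98.9, 6.4]
```

Request:
carry_out(
  plan=[
    [[0.012,0,0.06],[-38,-13,0],35],
    [[0.012,0,0.12],[-76,-26,0],35],
    [[0.012,0,0.18],[-114,-39,0],35],
    [[0.012,0,0.24],[-152,-52,0],35],
    [[0.012,0,0.3],[-190,-62,0],35],
    [[0.012,0,0.36],[-228,-70,0],35],
    [[0.012,0,0.36],[-266,-77,0],35],
    [[0.012,0,0.36],[-304,-82,0],35],
  ],
)

```text
time_s: 20.45
eef_pos: [0.6179, 0.0083, 0.1654]
tcp_rot: [-179.8, -0.1, 89.6]
contact_force: [0.7, -0.1, -3.2]
grip_width: 0.0447
```

```bash
python3 go.py .652 -.131 .075 89.6
```

```text
t 20.45 pos [0.6179 0.0083 0.1654] rot [-1.7983e+02 -1.2000e-01  8.9580e+01] F [ 0.7 -0.1 -3.2] w 44.7
TURN [-0.0029, -0.0022, -0.0003] SHIFT [-139.3, 35.3, 90.0]
```

Request:
carry_out(
  plan=[
    [[-0.003,-0.002,0],[-35,9,0],35],
    [[-0.003,-0.002,0],[-70,18,0],35],
    [[-0.003,-0.002,0],[-105,27,0],35],
    [[-0.003,-0.002,0],[-139,35,0],35],
    [[-0.003,-0.002,0],[-139,35,20],35],
    [[-0.003,-0.002,0],[-139,35,55],35],
    [[-0.003,-0.002,0],[-139,35,85],35],
    [[-0.003,-0.002,0],[-139,35,90],35],
  ],
)

```text
time_s: 21.12
eef_pos: [0.6488, -0.13, 0.0694]
tcp_rot: [-179.5, -0.2, 89.6]
contact_force: [-0.8, 0.2, -2.6]
grip_width: 0.0448
```

Run:
```python
from h import *
c=cam('wrist');c=cam('wrist');print(r.observe()['eef_pos']);save(c,'w19',s=1.5);save(c,'w19a',(170,130,180,100),4)
np.savez('w19.npz',K=c['K'],R=c['R'],t=c['t'],depth=c['depth'],image=c['image'])
```

```text
[ 0.65073179 -0.13033695  0.07343609]
```

View pics/w19.png

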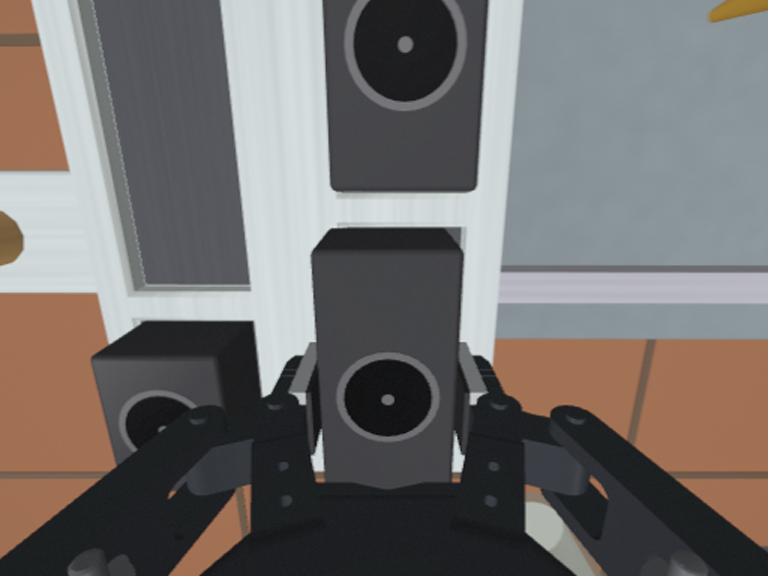

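View pics/w19a.png

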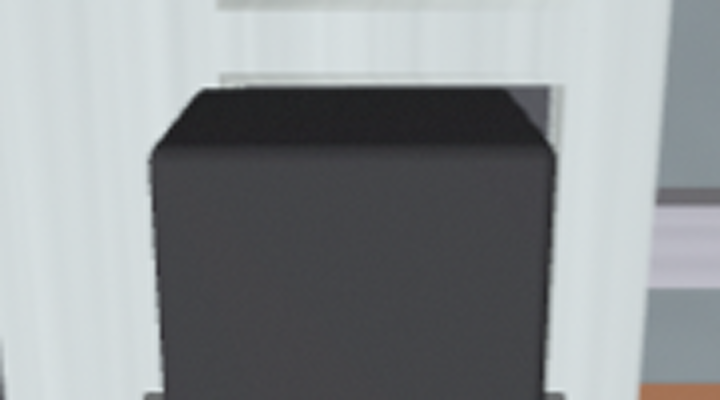

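```bash
python3 - <<'E'
from h import *
c=dict(np.load('w19.npz'));z=.0734
f=lambda u,v,zz:atz(c,u/4+170-.375,v/4+130-.375,zz)[:2].round(4)
print('rim',f(220,73,.056),f(565,85,.056))
print('bottom edge',f(205,90,z-.0105),f(500,90,z-.0105))
print('top edge',f(150,148,z+.0295),f(555,148,z+.0295))
E
python3 go.py .6545 -.1305 .057 89.6
```

```text
rim [ 0.6285 -0.0777] [ 0.6793 -0.0798]
bottom edge [ 0.6272 -0.0791] [ 0.6689 -0.0793]
top edge [ 0.6269 -0.0785] [ 0.6698 -0.0787]
t 21.22 pos [ 0.6507 -0.1303  0.0734] rot [-1.7978e+02 -9.0000e-02  8.9590e+01] F [ 0.   0.5 -2.9] w 45.1
TURN [-0.0038, -0.0016, -0.0002] SHIFT [-0.2, 3.8, 16.4]
```

Request:
carry_out(
  plan=[
    [[-0.004,-0.002,0],[-1.2,4.5,0],35],
    [[-0.004,-0.002,0],[-1.2,4.5,2],35],
    [[-0.004,-0.002,0],[-1.2,4.5,5],35],
    [[-0.004,-0.002,0],[-1.2,4.5,8],35],
    [[-0.004,-0.002,0],[-1.2,4.5,11],35],
    [[-0.004,-0.002,0],[-1.2,4.5,14],35],
    [[-0.004,-0.002,0],[-1.2,4.5,16],35],
    [[-0.004,-0.002,0],[-1.2,4.5,16],35],
  ],
)

```text
time_s: 21.88
eef_pos: [0.6564, -0.1317, 0.0594]
tcp_rot: [179.7, 0.1, 89.6]
contact_force: [0.7, 0.9, 7.5]
grip_width: 0.0448
```

```bash
python3 top.py w20; python3 go.py .6545 -.1305 .057 89.6
```

```text
[ 0.6414 -0.1098  0.0863]
[ 0.6679 -0.1101  0.0863]
[ 0.6398 -0.1517  0.0867]
[ 0.6689 -0.1521  0.0866]
t 21.93 pos [ 0.6564 -0.1318  0.0594] rot [1.7974e+02 9.0000e-02 8.9590e+01] F [1.  0.9 6.7] w 45.1
TURN [0.0045, 0.0015, -0.0002] SHIFT [1.2, -1.9, 2.4]
```

View pics/w20.png

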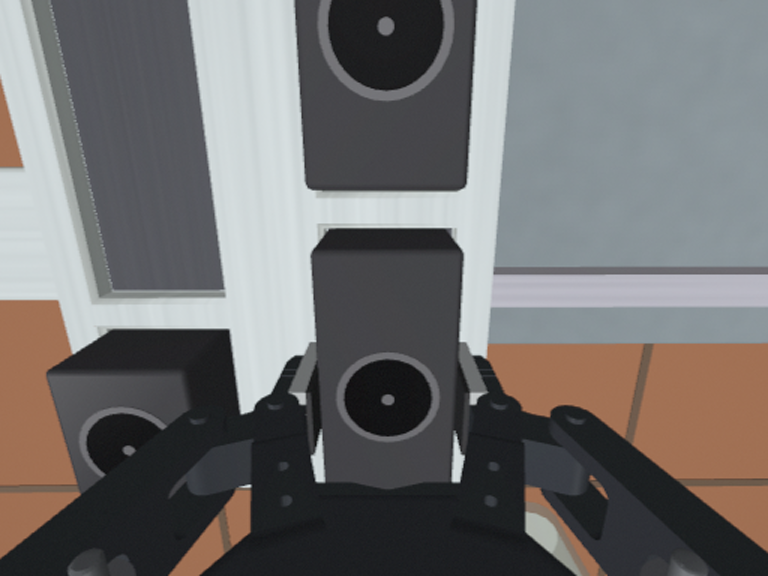

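Request:
carry_out(
  plan=[
    [[0.005,0.002,0],[0,0,0],60],
    [[0.005,0.002,0],[0,0,0],60],
    [[0.005,0.002,0],[0,0,0],60],
    [[0.005,0.002,0],[0,0,-30],60],
    [[0.005,0.002,0],[0,0,-65],60],
    [[0.005,0.002,0],[-10,-15,-100],60],
    [[0.005,0.002,0],[-25,-35,-140],60],
    [[0.005,0.002,0],[-40,-60,-170],60],
  ],
)

```text
time_s: 22.6
eef_pos: [0.5985, -0.1691, 0.2271]
tcp_rot: [179.9, 0.0, 89.7]
contact_force: [0.4, -1.4, -0.1]
grip_width: 0.0599
```

```bash
python3 go.py .58 -.17 .3 89.6
```

```text
t 22.6 pos [ 0.5985 -0.1691  0.2271] rot [1.7995e+02 1.0000e-02 8.9670e+01] F [ 0.4 -1.4 -0.1] w 59.9
TURN [0.0009, 0.0001, 0.0012] SHIFT [-1.0, -18.5, -72.9]
```

Request:
carry_out(
  plan=[
    [[0,0,0],[-1,0,-35],60],
    [[0,0,0],[-1,0,-73],60],
    [[0,0,0],[-1,0,-73],60],
    [[0,0,0],[-1,0,-73],60],
    [[0,0,0],[-1,0,-73],60],
    [[0,0,0],[-1,0,-73],60],
    [[0,0,0],[-1,0,-73],60],
  ],
)

```text
time_s: 23.18
eef_pos: [0.5983, -0.1699, 0.2985]
tcp_rot: [-179.9, -0.1, 89.7]
contact_force: [0.7, 0.2, -0.6]
grip_width: 0.0602
```

Run:
```python
from h import *
print(r.observe()['eef_pos'],r.observe()['qvel'].round(2))
c=cam('wrist');save(c,'w21',s=1.5);save(c,'w21a',(150,10,230,170),3.4)
np.savez('w21.npz',K=c['K'],R=c['R'],t=c['t'],depth=c['depth'],image=c['image'])
```

```text
[ 0.59831651 -0.16991265  0.29852471] [-0.15 -0.21 -0.43  0.05  0.17 -0.01]
```

View pics/w21a.png

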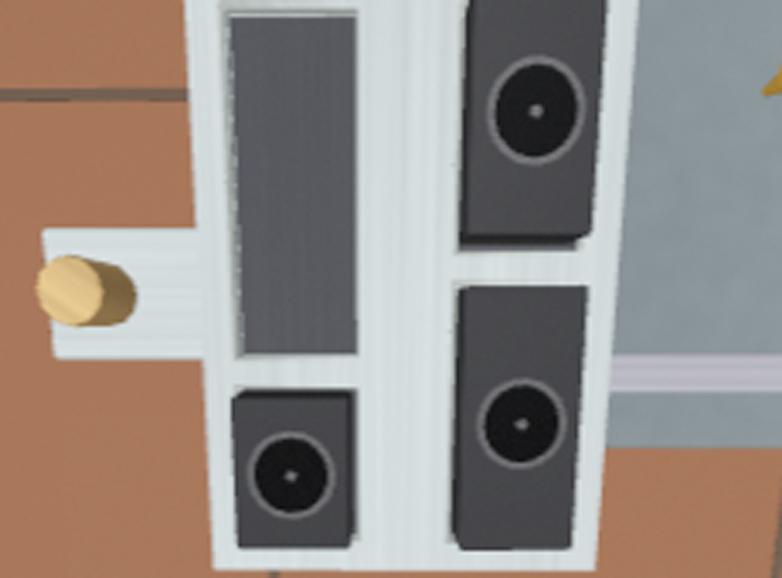

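Run:
```python
from h import *
c=dict(np.load('w21.npz'))
f=lambda u,v,z:atz(c,u/3.4+150-.35,v/3.4+10-.35,z)[:2].round(4)
k=f(70,291,.106);print('knob',k)
t=f(764,95,.098);print('tip',t)
for n,u,v in[('m60',291,475),('m80',536,110),('m100',522,424)]:
    m=f(u,v,.086);print(n,m,'rel knob',m-k,'knob target for tip',t-(m-k), 'travel',t-m)
P=cloud(c);
for u,v in[(250,410),(330,410),(250,530),(330,530),(480,50),(590,50),(480,220),(570,220),(480,320),(570,320),(470,530),(560,530)]:
    print(P[int(v/3.4+10),int(u/3.4+150)].round(4))
```

```text
knob [ 0.4931 -0.0826]
tip [ 0.7291 -0.0219]
m60 [ 0.5659 -0.1502] rel knob [ 0.0728 -0.0676] knob target for tip [0.6563 0.0457] travel [0.1632 0.1283]
m80 [ 0.6551 -0.0235] rel knob [0.162  0.0591] knob target for tip [ 0.5671 -0.081 ] travel [0.074  0.0016]
m100 [ 0.6549 -0.1311] rel knob [ 0.1618 -0.0485] knob target for tip [0.5673 0.0266] travel [0.0742 0.1092]
[ 0.551  -0.1249  0.0868]
[ 0.582  -0.1251  0.0867]
[ 0.5488 -0.1712  0.0861]
[ 0.5812 -0.1712  0.0867]
[ 0.635  -0.0052  0.0881]
[ 0.6724 -0.0049  0.0858]
[ 0.6368 -0.0585  0.0868]
[ 0.6685 -0.0587  0.0868]
[ 0.6377 -0.0933  0.088 ]
[ 0.6705 -0.0935  0.0867]
[ 0.6362 -0.1714  0.087 ]
[ 0.671  -0.1716  0.0873]
```

```bash
python3 go.py .4918 -.0823 .068 89.6
```

```text
t 23.23 pos [ 0.5984 -0.17    0.2988] rot [-1.7993e+02 -5.0000e-02  8.9670e+01] F [0.  0.3 0.1] w 60.3
TURN [-0.0013, -0.0009, 0.0012] SHIFT [86.8, -106.8, 231.0]
```

Request:
carry_out(
  plan=[
    [[0,0,0],[22,-27,10],60],
    [[0,0,0],[44,-54,30],60],
    [[0,0,0],[66,-80,55],60],
    [[0,0,0],[87,-107,85],60],
    [[0,0,0],[87,-107,115],60],
    [[0,0,0],[87,-107,145],60],
    [[0,0,0],[87,-107,155],60],
    [[0,0,0],[87,-107,155],60],
  ],
)

```text
time_s: 23.9
eef_pos: [0.4902, -0.0814, 0.1413]
tcp_rot: [-179.6, -0.2, 89.7]
contact_force: [1.0, 0.1, 0.5]
grip_width: 0.0599
```

```bash
python3 - <<'E'
from h import *
c=cam('wrist');save(c,'w22',s=1.5);print(proj(c,[.4918,-.0823,.106])*1.5, r.observe()['qpos'].round(1))
E
python3 go.py .4918 -.0823 .068 89.6
```

```text
[394.72410858 326.05260724] [-23.1  21.8  90.5   0.   68.  -22.8]
t 23.95 pos [ 0.4912 -0.0819  0.1431] rot [-1.7978e+02 -1.1000e-01  8.9680e+01] F [0.9 0.2 0.3] w 59.9
TURN [-0.0038, -0.002, 0.0014] SHIFT [-0.5, 0.9, 75.1]
```

View pics/w22.png

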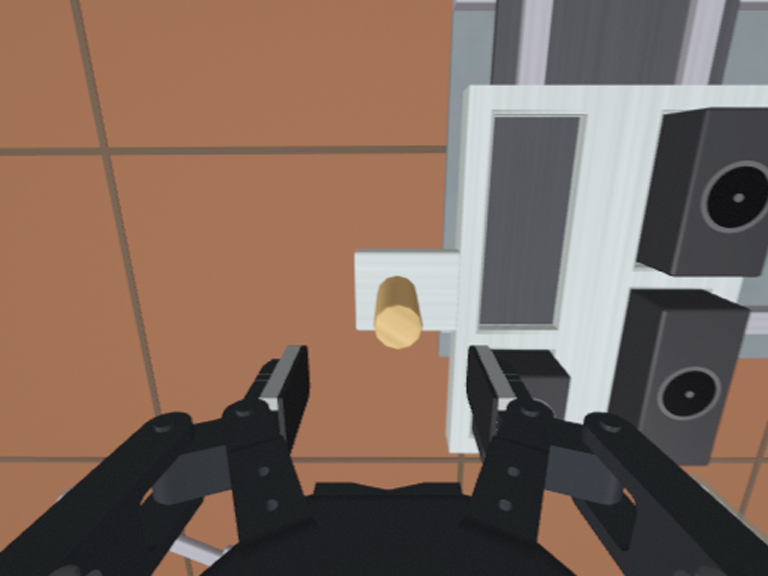

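Request:
carry_out(
  plan=[
    [[-0.004,-0.002,0],[-0.5,2.2,25],60],
    [[-0.004,-0.002,0],[-0.5,2.2,50],60],
    [[-0.004,-0.002,0],[-0.5,2.2,75],60],
    [[-0.004,-0.002,0],[-0.5,2.2,75],60],
    [[-0.004,-0.002,0],[-0.5,2.2,75],60],
    [[-0.004,-0.002,0],[-0.5,2.2,75],20],
    [[-0.004,-0.002,0],[-0.5,2.2,75],10],
    [[-0.004,-0.002,0],[-0.5,2.2,75],10],
  ],
)

```text
time_s: 24.62
eef_pos: [0.4941, -0.0826, 0.0695]
tcp_rot: [179.8, 0.1, 89.7]
contact_force: [18.6, 1.9, 4.3]
grip_width: 0.0245
```

Request:
carry_out(
  plan=[
    [[0,0,0],[0,0,0],10],
    [[0,0,0],[0,0,0],10],
    [[0,0,0],[0,-2,0],10],
    [[0,0,0],[0,-4,0],10],
    [[0,0,0],[0,-4,0],10],
    [[0,0,0],[0,-4,0],10],
  ],
)

```text
time_s: 25.12
eef_pos: [0.4898, -0.0826, 0.0698]
tcp_rot: [179.8, 0.1, 89.7]
contact_force: [-2.7, -1.3, 2.1]
grip_width: 0.0227
```

```bash
python3 -c "
from h import *
s=r.observe()
for k in s:print(k,np.round(s[k],3))"
```

```text
time_s 25.117
qpos [-2.3257e+01  2.7329e+01  9.6274e+01  5.0000e-03  5.6197e+01 -2.2943e+01]
qvel [-0.118  0.08  -0.128 -0.004  0.151  0.013]
joint_torque [ 7.1000e-02 -4.2004e+01 -1.6451e+01  1.4300e-01 -4.2600e-01  2.9000e-02]
eef_pos [ 0.49  -0.083  0.07 ]
tcp_rot [1.79815e+02 7.40000e-02 8.96830e+01]
contact_force [-2.654 -1.329  2.114]
moment [-0.01   0.267  0.042]
grip_width 0.023
```

Request:
carry_out(
  plan=[
    [[0,0,0],[0,-2,0],10],
    [[0,0,0],[0,-4,0],10],
    [[0,0,0],[0,-6,0],10],
    [[0,0,0],[0,-8,0],10],
    [[0,0,0],[0,-8,0],10],
    [[0,0,0],[0,-8,0],10],
  ],
)

```text
time_s: 25.62
eef_pos: [0.4876, -0.0837, 0.07]
tcp_rot: [179.1, 0.2, 89.6]
contact_force: [31.9, 1.8, -21.4]
grip_width: 0.023
```

```bash
python3 -c "
from h import *
s=r.observe()
for k in s:print(k,np.round(s[k],3))
c=cam('wrist');save(c,'w23',s=1.5)
c=cam('side');save(c,'si23',(230,150,150,110),5)"
```

```text
time_s 25.617
qpos [-23.583  26.898  97.131   0.222  55.022 -23.326]
qvel [ 0.044  0.066 -0.092 -0.057  0.235  0.072]
joint_torque [-3.4010e+00 -5.2957e+01 -7.3530e+00 -2.3580e+00  5.5890e+00  4.4000e-02]
eef_pos [ 0.488 -0.084  0.07 ]
tcp_rot [179.056   0.207  89.615]
contact_force [ 31.883   1.78  -21.42 ]
moment [ 0.256 -3.705  0.028]
grip_width 0.023
```

View pics/w23.png

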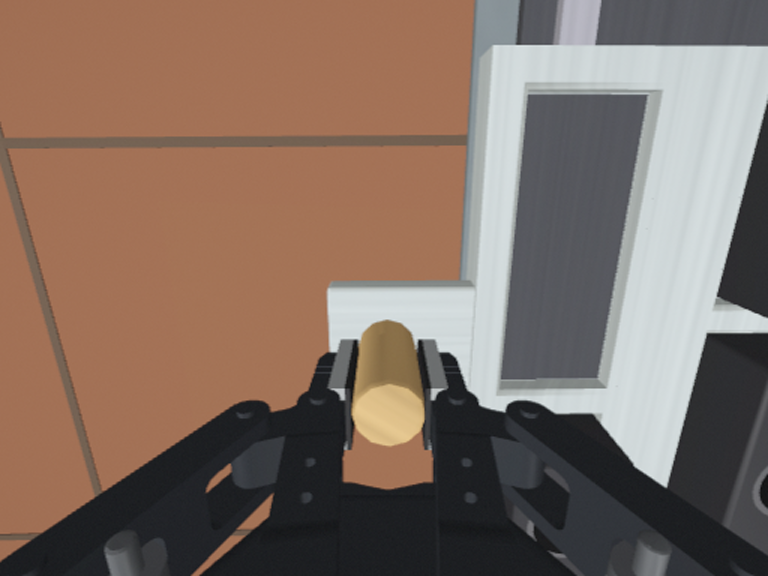

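View pics/si23.png

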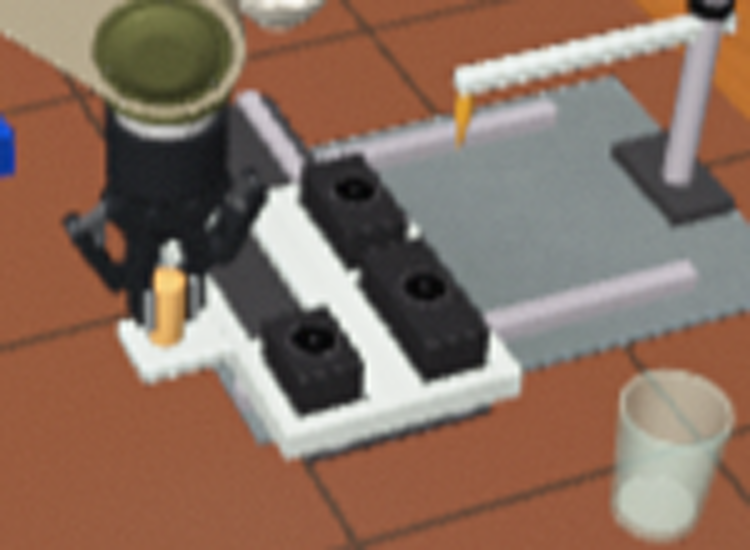

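Request:
carry_out(
  plan=[
    [[0.01,0.003,0],[5,6,0],10],
    [[0.01,0.003,0],[12,16,0],10],
    [[0.01,0.003,0],[22,26,0],10],
    [[0.01,0.003,0],[32,36,0],10],
    [[0.01,0.003,0],[42,46,0],10],
    [[0.01,0.003,0],[52,56,0],10],
    [[0.01,0.003,0],[62,66,0],10],
    [[0.01,0.003,0],[70,74,0],10],
  ],
)

```text
time_s: 26.38
eef_pos: [0.5615, -0.0134, 0.0699]
tcp_rot: [179.8, 0.0, 89.6]
contact_force: [-2.6, -2.8, -9.2]
grip_width: 0.0229
```

```bash
python3 go.py .6547 .047 .070 89.6
```

```text
t 26.38 pos [ 0.5615 -0.0134  0.0699] rot [1.7983e+02 3.0000e-02 8.9640e+01] F [-2.6 -2.8 -9.2] w 22.9
TURN [0.003, 0.0005, 0.0008] SHIFT [61.0, 92.9, 0.1]
```

Request:
carry_out(
  plan=[
    [[0.003,0,0],[10,12,0],10],
    [[0.003,0,0],[20,25,0],10],
    [[0.003,0,0],[30,38,0],10],
    [[0.003,0,0],[40,51,0],10],
    [[0.003,0,0],[50,64,0],10],
    [[0.003,0,0],[58,75,0],10],
    [[0.003,0,0],[61,84,0],10],
    [[0.003,0,0],[61,90,0],10],
  ],
)

```text
time_s: 27.05
eef_pos: [0.6524, 0.0484, 0.0699]
tcp_rot: [-180.0, -0.0, 89.7]
contact_force: [-2.5, 1.9, -2.0]
grip_width: 0.0223
```

```bash
python3 go.py .6547 .047 .070 89.6
python3 - <<'E'
from h import *
c=cam('wrist');save(c,'w24',s=1.5)
c=cam('side');save(c,'si24',(290,130,120,100),6)
c=cam('scene');save(c,'sc24',(130,150,120,100),6)
E
```

```text
t 27.05 pos [0.6524 0.0484 0.0699] rot [-1.7999e+02 -2.0000e-02  8.9700e+01] F [-2.5  1.9 -2. ] w 22.3
TURN [-0.0001, -0.0004, 0.0017] SHIFT [-1.4, 2.3, -0.1]
```

View pics/w24.png

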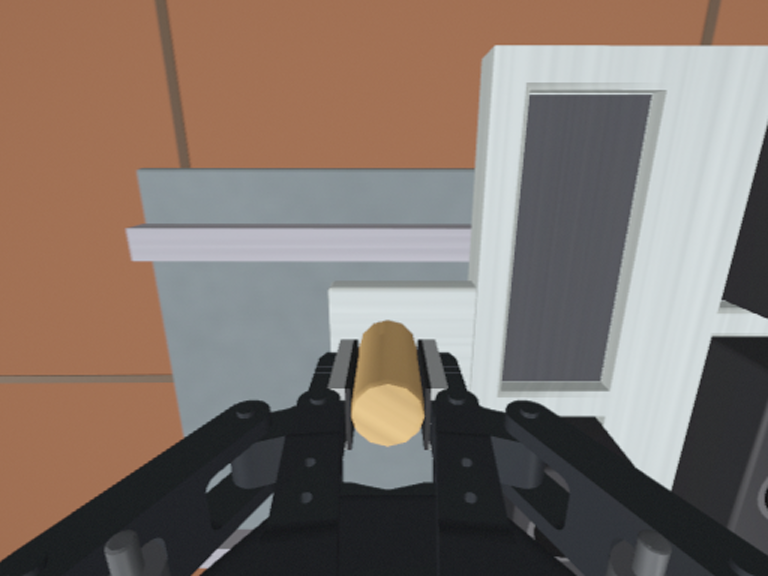

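View pics/si24.png

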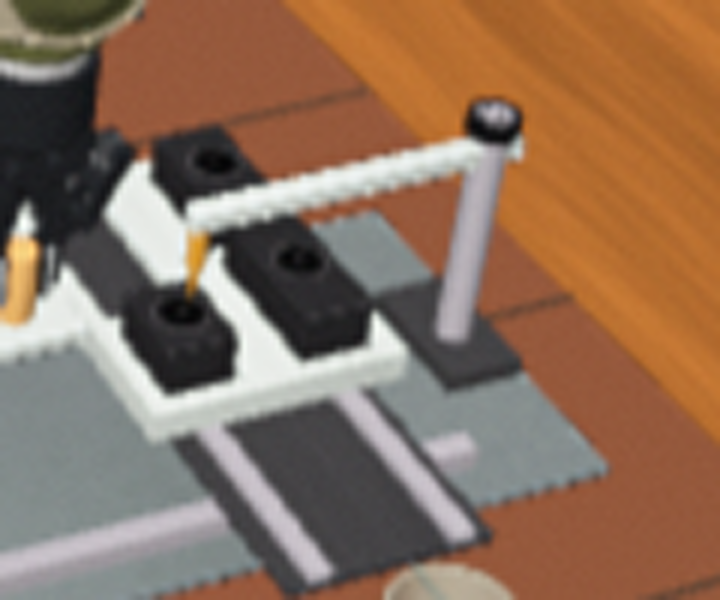

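View pics/sc24.png

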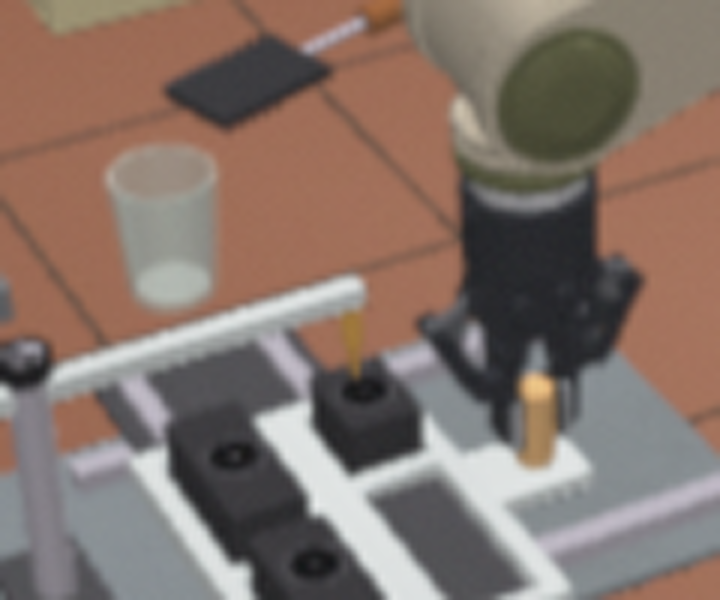

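```bash
cat > al.py <<'E'
from tri import *
def al(sm,st,cm,ct,so=(290,130),co=(130,150),s=6):
    a=cam('scene');b=cam('side');print(r.observe()['eef_pos'].round(4))
    B=lambda p:(p[0]/s+so[0]-.42,p[1]/s+so[1]-.42);A=lambda p:(p[0]/s+co[0]-.42,p[1]/s+co[1]-.42)
    print('mark tri',tri(a,A(cm),b,B(sm)).round(4),'side',atz(b,*B(sm),.086)[:2].round(4),'scene',atz(a,*A(cm),.086)[:2].round(4))
    print('tip tri',tri(a,A(ct),b,B(st)).round(4),'side',atz(b,*B(st),.098)[:2].round(4),'scene',atz(a,*A(ct),.098)[:2].round(4))
    print('diff side',(atz(b,*B(sm),.086)-atz(b,*B(st),.098))[:2].round(4),'scene',(atz(a,*A(cm),.086)-atz(a,*A(ct),.098))[:2].round(4))
E
python3 -c "
from al import *
al((181,312),(190,297),(366,391),(355,380))"
```

```text
[0.6516 0.047  0.0699]
mark tri [ 0.7253 -0.0204  0.0881] side [ 0.7256 -0.0177] scene [ 0.725  -0.0236]
tip tri [ 0.7308 -0.0206  0.0977] side [ 0.7289 -0.0203] scene [ 0.7323 -0.0212]
diff side [-0.0032  0.0026] scene [-0.0073 -0.0024]
```

```bash
python3 go.py .656 .0465 .07 89.6
```

```text
t 27.3 pos [0.6516 0.047  0.0699] rot [-1.800e+02  1.000e-02  8.963e+01] F [ 2.4  2.5 -6.2] w 22.7
TURN [-0.0, 0.0001, 0.0005] SHIFT [-0.5, 4.4, -0.1]
```

Request:
carry_out(
  plan=[
    [[0,0,0],[-0.5,2.5,0],10],
    [[0,0,0],[-0.5,5,0],10],
    [[0,0,0],[-0.5,5,0],10],
    [[0,0,0],[-0.5,5,0],10],
  ],
)

```text
time_s: 27.63
eef_pos: [0.6567, 0.0463, 0.0699]
tcp_rot: [180.0, 0.0, 89.6]
contact_force: [0.4, 1.9, -4.5]
grip_width: 0.0225
```

Run:
```python
from h import *
c=cam('side');save(c,'si25',(305,155,50,45),14)
c=cam('scene');save(c,'sc25',(165,190,50,45),14)
print(r.observe()['eef_pos'])
```

```text
[0.65669424 0.04629452 0.06989681]
```

View pics/si25.png

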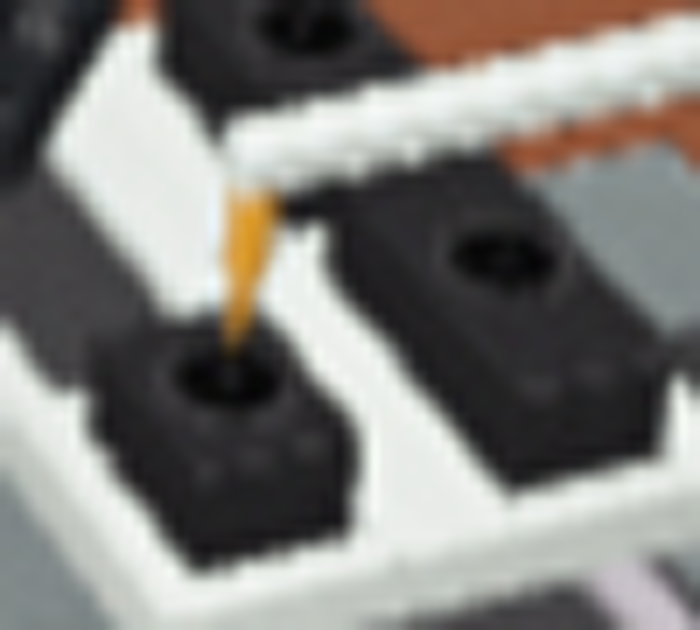

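View pics/sc25.png

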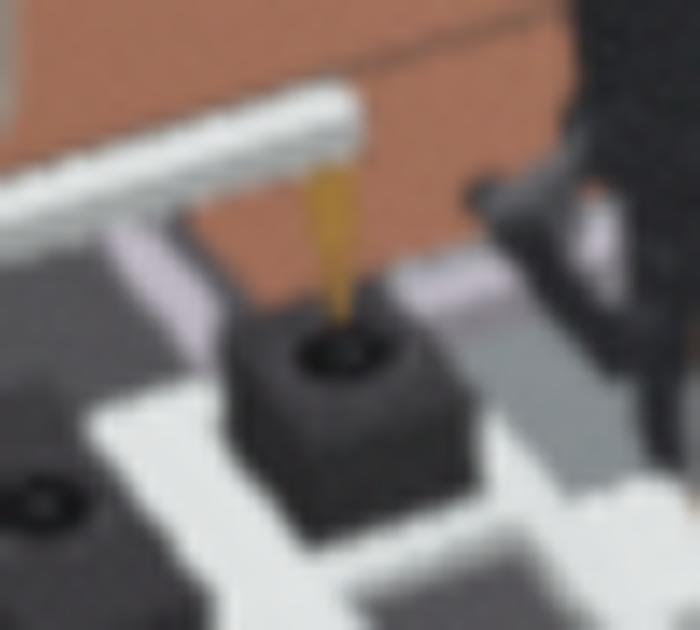

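Run:
```python
from h import *
for n,o,t,m in[('side',(305,155),(232,349),(229,376)),('scene',(165,190),(341,324),(346,353))]:
    c=cam(n);s=14;f=lambda p,z:atz(c,p[0]/s+o[0]-.46,p[1]/s+o[1]-.46,z)
    T=f(t,.098);M=f(m,.086);print(n,T[:2].round(4),M[:2].round(4),'M-T',((M-T)[:2]*1000).round(1))
    p=(proj(c,[.73,-.0215,.098])-proj(c,[.73,-.0215,.086]))*14;print('expected tip-mark px',p.round(1),'actual',np.subtract(t,m))
    print('per mm x,y px',((proj(c,[.731,-.0215,.086])-proj(c,[.73,-.0215,.086]))*14).round(1),((proj(c,[.73,-.0205,.086])-proj(c,[.73,-.0215,.086]))*14).round(1))
```

```text
side [ 0.7274 -0.022 ] [ 0.7299 -0.0182] M-T [2.4 3.8]
expected tip-mark px [  4.6 -38.1] actual [  3 -27]
per mm x,y px [ 3.6 -0.9] [-1.9 -2.3]
scene [ 0.7313 -0.0222] [ 0.7289 -0.0259] M-T [-2.4 -3.7]
expected tip-mark px [ -2.7 -39.7] actual [ -5 -29]
per mm x,y px [-3.7  1.2] [1.8 2.1]
```

The two views give mark minus tip offsets that average to about zero in x and y, so the 60 mm mould is aligned. Holding still.

Request:
carry_out(
  plan=[
    [[0,0,0],[0,-0.3,0],10],
    [[0,0,0],[0,-0.3,0],10],
    [[0,0,0],[0,-0.3,0],10],
    [[0,0,0],[0,-0.3,0],10],
    [[0,0,0],[0,-0.3,0],10],
    [[0,0,0],[0,-0.3,0],10],
    [[0,0,0],[0,-0.3,0],10],
    [[0,0,0],[0,-0.3,0],10],
  ],
)

```text
time_s: 28.5
eef_pos: [0.6564, 0.0463, 0.0699]
tcp_rot: [180.0, 0.0, 89.6]
contact_force: [1.9, 1.6, -5.7]
grip_width: 0.0228
```

Request:
carry_out(
  plan=[
    [[0,0,0],[0,0,0],10],
    [[0,0,0],[0,0,0],10],
    [[0,0,0],[0,0,0],10],
    [[0,0,0],[0,0,0],10],
    [[0,0,0],[0,0,0],10],
    [[0,0,0],[0,0,0],10],
    [[0,0,0],[0,0,0],10],
    [[0,0,0],[0,0,0],10],
  ],
)

```text
time_s: 29.17
eef_pos: [0.6564, 0.0463, 0.0699]
tcp_rot: [180.0, 0.0, 89.6]
contact_force: [2.0, 1.0, -4.9]
grip_width: 0.0228
```

Request:
carry_out(
  plan=[
    [[0,0,0],[0,0,0],10],
    [[0,0,0],[0,0,0],10],
    [[0,0,0],[0,0,0],10],
    [[0,0,0],[0,0,0],10],
    [[0,0,0],[0,0,0],10],
    [[0,0,0],[0,0,0],10],
    [[0,0,0],[0,0,0],10],
    [[0,0,0],[0,0,0],10],
  ],
)

```text
time_s: 29.83
eef_pos: [0.6564, 0.0463, 0.0699]
tcp_rot: [180.0, 0.0, 89.6]
contact_force: [1.2, 1.5, -5.3]
grip_width: 0.0226
```

Request:
carry_out(
  plan=[
    [[0,0,0],[0,0,0],10],
    [[0,0,0],[0,0,0],10],
    [[0,0,0],[0,0,0],10],
    [[0,0,0],[0,0,0],10],
    [[0,0,0],[0,0,0],10],
    [[0,0,0],[0,0,0],10],
    [[0,0,0],[0,0,0],10],
    [[0,0,0],[0,0,0],10],
  ],
)

```text
time_s: 30.5
eef_pos: [0.6564, 0.0463, 0.0699]
tcp_rot: [180.0, 0.0, 89.6]
contact_force: [1.9, 2.2, -5.6]
grip_width: 0.0226
```

Request:
carry_out(
  plan=[
    [[0,0,0],[0,0,0],10],
    [[0,0,0],[0,0,0],10],
    [[0,0,0],[0,0,0],10],
    [[0,0,0],[0,0,0],10],
    [[0,0,0],[0,0,0],10],
    [[0,0,0],[0,0,0],10],
    [[0,0,0],[0,0,0],10],
    [[0,0,0],[0,0,0],10],
  ],
)

```text
time_s: 31.17
eef_pos: [0.6564, 0.0463, 0.0699]
tcp_rot: [180.0, 0.0, 89.6]
contact_force: [2.3, 1.9, -4.9]
grip_width: 0.0224
```

Run:
```python
from h import *
s=r.observe();print(s['time_s'],s['eef_pos'],s['tcp_rot'],s['contact_force'])
c=cam('side');save(c,'si26',(305,155,50,45),14)
c=cam('scene');save(c,'sc26',(165,190,50,45),14)
```

```text
31.1667 [0.65643054 0.04631457 0.06993536] [1.79978150e+02 1.91371427e-02 8.96254064e+01] [ 2.33590067  1.94558519 -4.91857912]
```

View pics/si26.png

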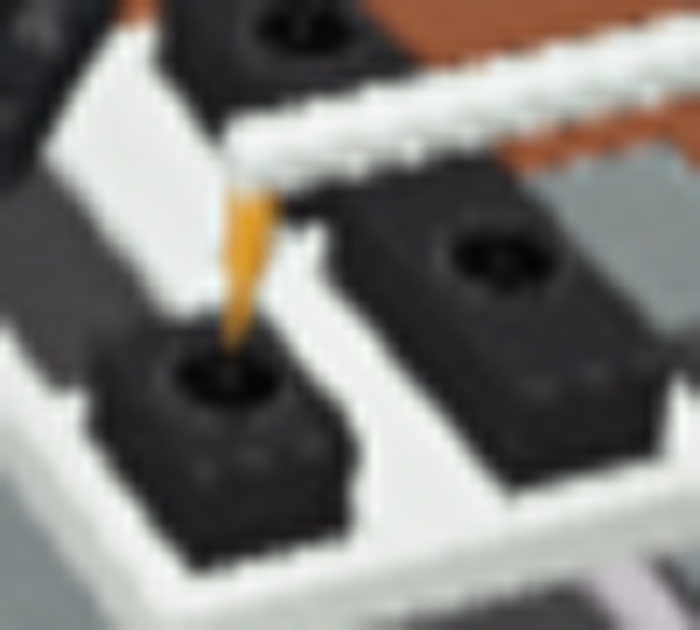

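View pics/sc26.png

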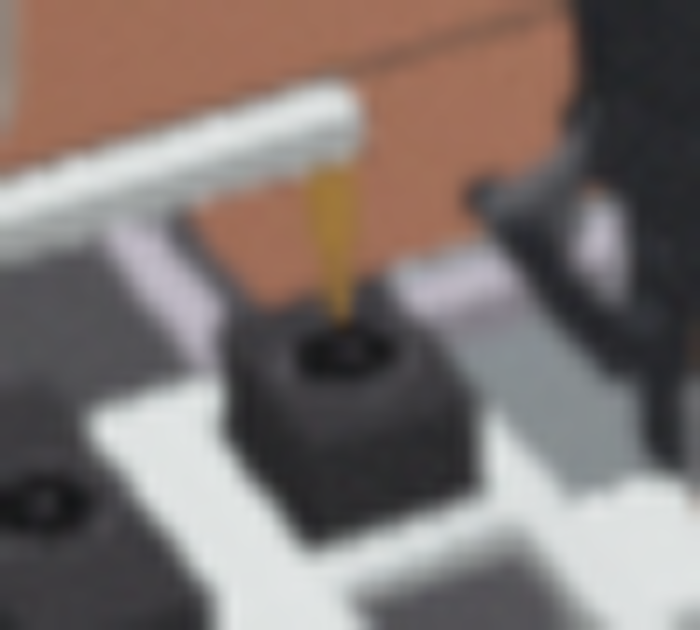

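Still aligned after 3.5 s. Before moving on, a quick check on whether the near stop is really zero: push outwards to find the far stop (full travel is 186 mm).

Request:
carry_out(
  plan=[
    [[0,0,0],[0,3,0],10],
    [[0,0,0],[0,6,0],10],
    [[0,0,0],[0,9,0],10],
    [[0,0,0],[0,12,0],10],
    [[0,0,0],[0,14,0],10],
    [[0,0,0],[0,14,0],10],
  ],
)

```text
time_s: 31.77
eef_pos: [0.6711, 0.0462, 0.0699]
tcp_rot: [179.9, 0.0, 89.6]
contact_force: [2.2, 0.3, -4.7]
grip_width: 0.0224
```

Request:
carry_out(
  plan=[
    [[0,0,0],[0,2,0],10],
    [[0,0,0],[0,4,0],10],
    [[0,0,0],[0,6,0],10],
    [[0,0,0],[0,8,0],10],
    [[0,0,0],[0,8,0],10],
  ],
)

```text
time_s: 32.18
eef_pos: [0.6743, 0.0462, 0.0698]
tcp_rot: [-179.3, 0.0, 89.6]
contact_force: [-28.6, -1.7, 9.5]
grip_width: 0.0226
```

Run:
```python
from h import *
c=cam('side');save(c,'si27',(305,155,50,45),14)
c=cam('scene');save(c,'sc27',(165,190,50,45),14)
```

```text
(no output)
```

View pics/si27.png

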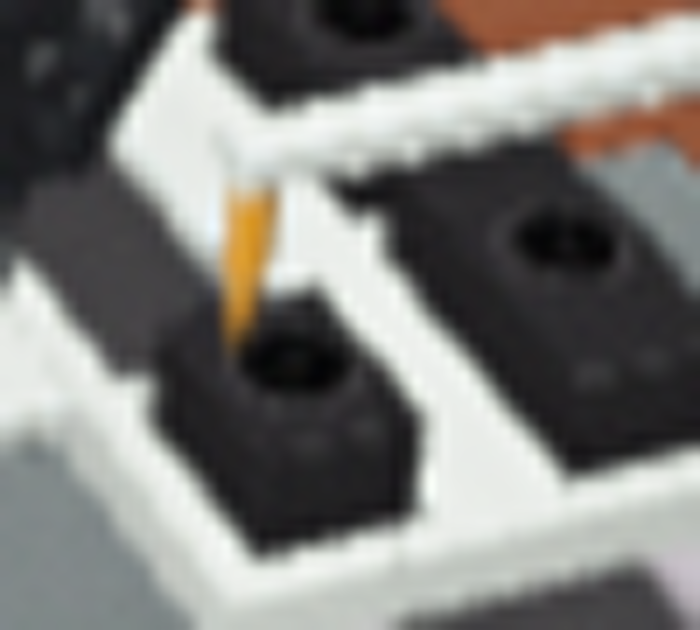

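View pics/sc27.png

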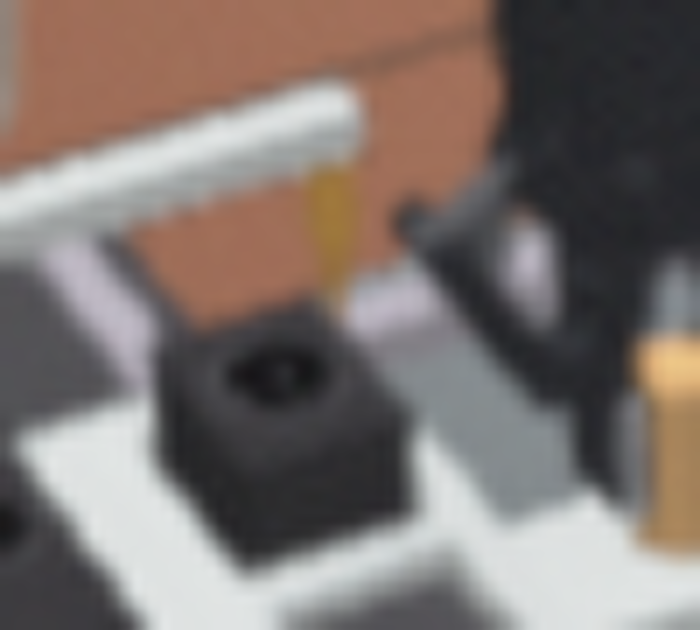

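Full travel measures 186 to 187 mm, so the near stop is real and the images stand. Next is the 80 mm mould: x back first, then y.

Request:
carry_out(
  plan=[
    [[0,0,0],[0,-6,0],10],
    [[0,0,0],[0,-18,0],10],
    [[0,0,0],[0,-32,0],10],
    [[0,0,0],[-5,-46,0],10],
    [[0,0,0],[-15,-60,0],10],
    [[0,0,0],[-25,-74,0],10],
    [[0,0,0],[-37,-86,0],10],
    [[0,0,0],[-49,-96,0],10],
  ],
)

```text
time_s: 32.95
eef_pos: [0.5777, -0.0021, 0.07]
tcp_rot: [-179.4, -0.0, 89.7]
contact_force: [3.1, 3.1, -16.6]
grip_width: 0.0225
```

```bash
python3 go.py .5672 -.0802 .07 89.6
```

```text
t 32.95 pos [ 0.5777 -0.0021  0.07  ] rot [-1.794e+02 -1.000e-02  8.966e+01] F [  3.1   3.1 -16.6] w 22.5
TURN [-0.0105, -0.0002, 0.001] SHIFT [-78.2, -10.0, 0.1]
```

Request:
carry_out(
  plan=[
    [[-0.01,0,0],[-12,-4,0],10],
    [[-0.01,0,0],[-25,-8,0],10],
    [[-0.01,0,0],[-38,-10,0],10],
    [[-0.01,0,0],[-51,-10,0],10],
    [[-0.01,0,0],[-64,-10,0],10],
    [[-0.01,0,0],[-74,-10,0],10],
    [[-0.01,0,0],[-78,-10,0],10],
    [[-0.01,0,0],[-78,-10,0],10],
  ],
)

```text
time_s: 33.62
eef_pos: [0.5673, -0.0817, 0.0699]
tcp_rot: [-180.0, 0.0, 89.6]
contact_force: [-2.0, -2.1, -9.0]
grip_width: 0.0224
```

Request:
carry_out(
  plan=[
    [[0,0,0],[0,0,0],10],
    [[0,0,0],[0,0,0],10],
    [[0,0,0],[0,0,0],10],
  ],
)

```text
time_s: 33.87
eef_pos: [0.5673, -0.0816, 0.0699]
tcp_rot: [-180.0, 0.1, 89.6]
contact_force: [-1.4, -1.8, -7.8]
grip_width: 0.0226
```

```bash
python3 go.py .5672 -.0802 .07 89.6;python3 - <<'E'
from h import *
c=cam('side');save(c,'si28',(305,155,50,45),14)
c=cam('scene');save(c,'sc28',(165,190,50,45),14)
c=cam('wrist');save(c,'w28',s=1.5)
E
```

```text
t 33.87 pos [ 0.5673 -0.0816  0.0699] rot [-1.7995e+02  8.0000e-02  8.9610e+01] F [-1.4 -1.8 -7.8] w 22.6
TURN [-0.0008, 0.0014, 0.0002] SHIFT [1.4, -0.1, -0.1]
```

View pics/si28.png

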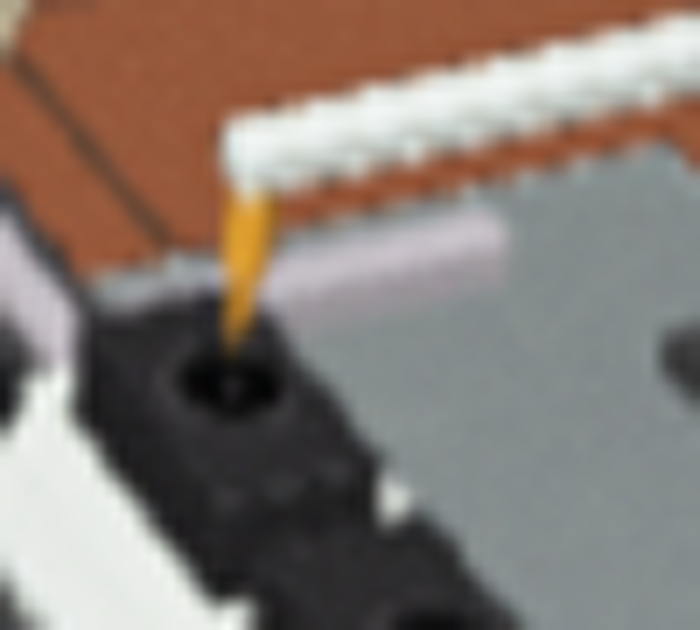

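View pics/sc28.png

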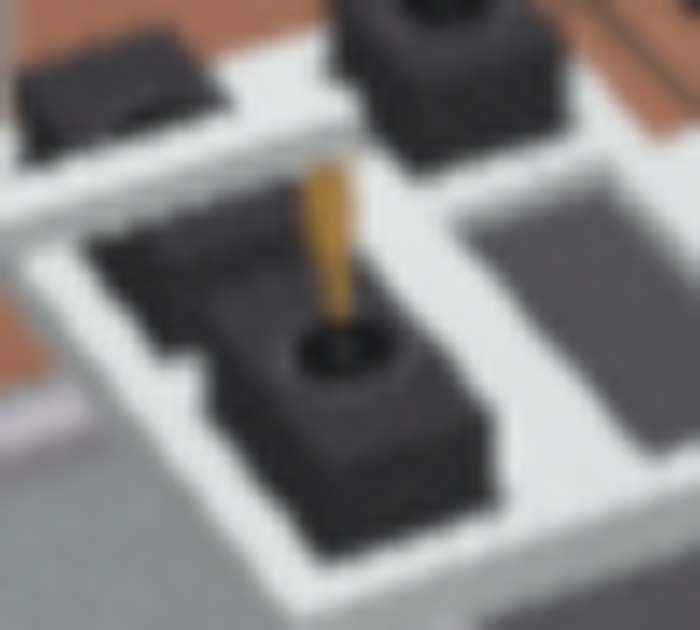

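View pics/w28.png

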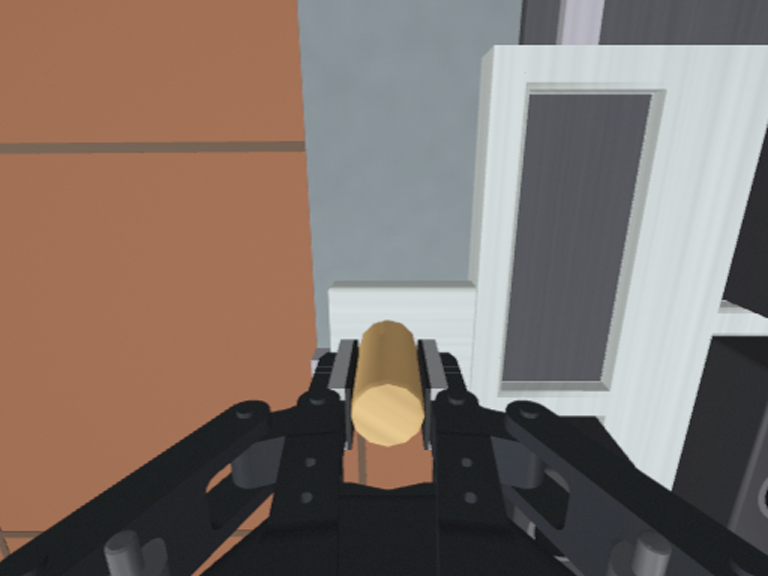

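Request:
carry_out(
  plan=[
    [[0,0,0],[1,0,0],10],
    [[0,0,0],[1.9,0,0],10],
    [[0,0,0],[1.9,0,0],10],
    [[0,0,0],[1.9,0,0],10],
  ],
)

```text
time_s: 34.35
eef_pos: [0.5673, -0.0793, 0.0699]
tcp_rot: [-180.0, 0.0, 89.6]
contact_force: [-0.8, -0.1, -7.9]
grip_width: 0.0224
```

Run:
```python
from h import *
print(r.observe()['eef_pos'])
for n,o in[('side',(305,155)),('scene',(165,190))]:
    c=cam(n);s=14;save(c,n+'29',(*o,50,45),14)
```

```text
[ 0.5673357  -0.07927372  0.06992085]
```

View pics/side29.png

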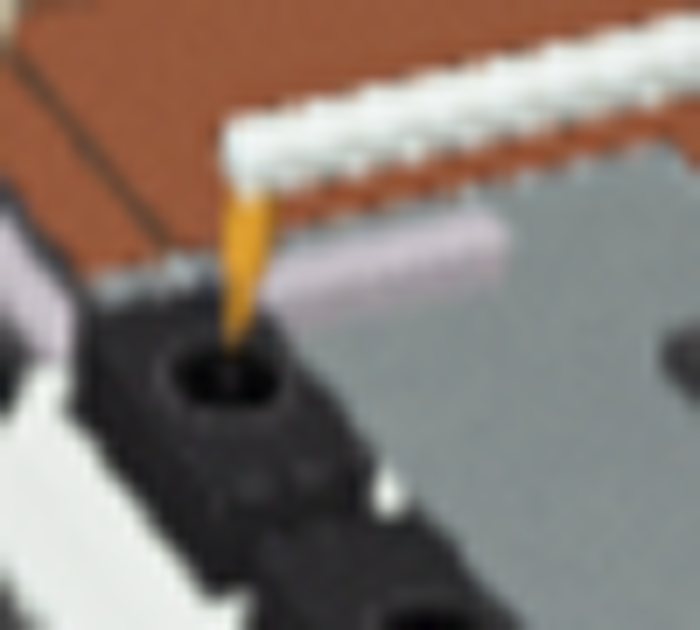

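View pics/scene29.png

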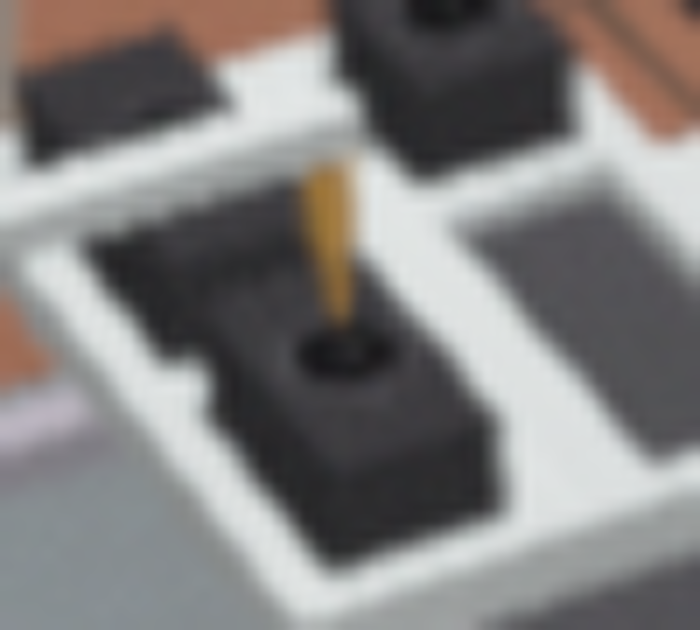

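The mark is at side (228,377) and scene (348,353), within a pixel or two of the 60 mm alignment. Holding.

Request:
carry_out(
  plan=[
    [[0,0,0],[-0.3,0,0],10],
    [[0,0,0],[-0.3,0,0],10],
    [[0,0,0],[-0.3,0,0],10],
    [[0,0,0],[-0.3,0,0],10],
    [[0,0,0],[-0.3,0,0],10],
    [[0,0,0],[-0.3,0,0],10],
    [[0,0,0],[-0.3,0,0],10],
    [[0,0,0],[-0.3,0,0],10],
  ],
)

```text
time_s: 35.12
eef_pos: [0.5673, -0.0795, 0.0699]
tcp_rot: [-180.0, 0.0, 89.6]
contact_force: [-1.1, 1.3, -7.4]
grip_width: 0.0227
```

Request:
carry_out(
  plan=[
    [[0,0,0],[0,0,0],10],
    [[0,0,0],[0,0,0],10],
    [[0,0,0],[0,0,0],10],
    [[0,0,0],[0,0,0],10],
    [[0,0,0],[0,0,0],10],
    [[0,0,0],[0,0,0],10],
    [[0,0,0],[0,0,0],10],
    [[0,0,0],[0,0,0],10],
  ],
)

```text
time_s: 35.78
eef_pos: [0.5673, -0.0796, 0.0699]
tcp_rot: [-180.0, 0.0, 89.6]
contact_force: [-0.7, 2.6, -7.0]
grip_width: 0.0223
```

Request:
carry_out(
  plan=[
    [[0,0,0],[0,0,0],10],
    [[0,0,0],[0,0,0],10],
    [[0,0,0],[0,0,0],10],
    [[0,0,0],[0,0,0],10],
    [[0,0,0],[0,0,0],10],
    [[0,0,0],[0,0,0],10],
    [[0,0,0],[0,0,0],10],
    [[0,0,0],[0,0,0],10],
  ],
)

```text
time_s: 36.45
eef_pos: [0.5673, -0.0796, 0.0699]
tcp_rot: [-180.0, 0.0, 89.6]
contact_force: [-0.6, 2.2, -7.3]
grip_width: 0.0222
```

Request:
carry_out(
  plan=[
    [[0,0,0],[0,0,0],10],
    [[0,0,0],[0,0,0],10],
    [[0,0,0],[0,0,0],10],
    [[0,0,0],[0,0,0],10],
    [[0,0,0],[0,0,0],10],
    [[0,0,0],[0,0,0],10],
    [[0,0,0],[0,0,0],10],
    [[0,0,0],[0,0,0],10],
  ],
)

```text
time_s: 37.12
eef_pos: [0.5673, -0.0796, 0.0699]
tcp_rot: [-180.0, 0.0, 89.6]
contact_force: [-1.1, 2.3, -7.1]
grip_width: 0.0227
```

Request:
carry_out(
  plan=[
    [[0,0,0],[0,0,0],10],
    [[0,0,0],[0,0,0],10],
    [[0,0,0],[0,0,0],10],
    [[0,0,0],[0,0,0],10],
    [[0,0,0],[0,0,0],10],
    [[0,0,0],[0,0,0],10],
    [[0,0,0],[0,0,0],10],
    [[0,0,0],[0,0,0],10],
  ],
)

```text
time_s: 37.78
eef_pos: [0.5673, -0.0796, 0.0699]
tcp_rot: [-180.0, 0.0, 89.6]
contact_force: [-0.3, 1.3, -8.0]
grip_width: 0.0228
```

```bash
python3 - <<'E'
from h import *
for n,o in[('side',(290,130)),('scene',(130,150))]:
    c=cam(n);save(c,n+'30',(*o,120,100),6)
E
python3 go.py .5673 .0265 .07 89.6
```

```text
t 37.88 pos [ 0.5673 -0.0796  0.0699] rot [-1.7996e+02  3.0000e-02  8.9620e+01] F [-0.5  2.  -7.7] w 22.7
TURN [-0.0007, 0.0006, 0.0004] SHIFT [106.1, -0.7, -0.1]
```

View pics/side30.png

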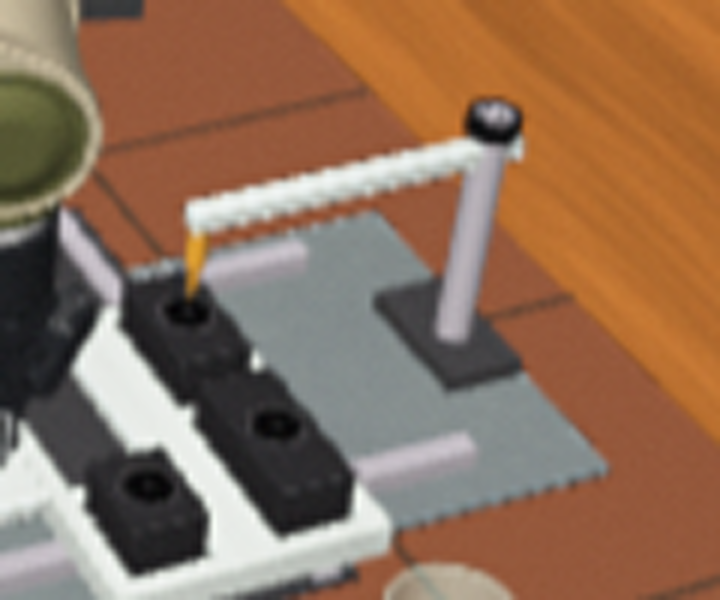

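Request:
carry_out(
  plan=[
    [[0,0,0],[6,0,0],10],
    [[0,0,0],[18,0,0],10],
    [[0,0,0],[32,0,0],10],
    [[0,0,0],[46,0,0],10],
    [[0,0,0],[60,0,0],10],
    [[0,0,0],[74,0,0],10],
    [[0,0,0],[88,0,0],10],
    [[0,0,0],[98,0,0],10],
  ],
)

```text
time_s: 38.55
eef_pos: [0.5681, 0.0205, 0.0699]
tcp_rot: [-180.0, 0.0, 89.7]
contact_force: [2.1, -2.6, -8.9]
grip_width: 0.0225
```

```bash
python3 go.py .5678 .0266 .07 89.6
```

```text
t 38.55 pos [0.5681 0.0205 0.0699] rot [-1.7999e+02  2.0000e-02  8.9680e+01] F [ 2.1 -2.6 -8.9] w 22.5
TURN [-0.0001, 0.0003, 0.0014] SHIFT [6.1, -0.4, -0.1]
```

Request:
carry_out(
  plan=[
    [[0,0,0],[3,0,0],10],
    [[0,0,0],[6,0,0],10],
    [[0,0,0],[6,0,0],10],
    [[0,0,0],[6,0,0],10],
    [[0,0,0],[6,0,0],10],
  ],
)

```text
time_s: 38.97
eef_pos: [0.5681, 0.0264, 0.0699]
tcp_rot: [-180.0, -0.0, 89.7]
contact_force: [0.8, 1.9, -8.7]
grip_width: 0.0224
```

Run:
```python
from h import *
print(r.observe()['eef_pos'])
for n,o in[('side',(305,155)),('scene',(165,190))]:
    c=cam(n);s=14;save(c,n+'31',(*o,50,45),14)
```

```text
[0.56808064 0.02640903 0.06989783]
```

View pics/side31.png

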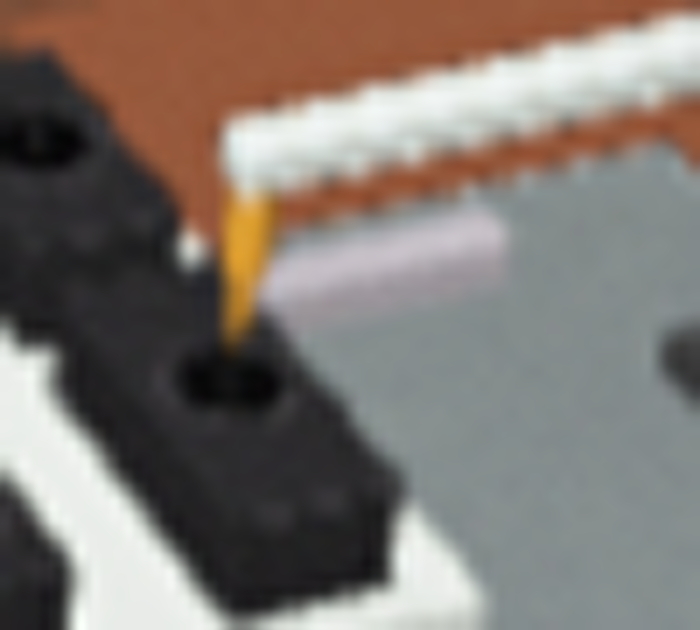

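View pics/scene31.png

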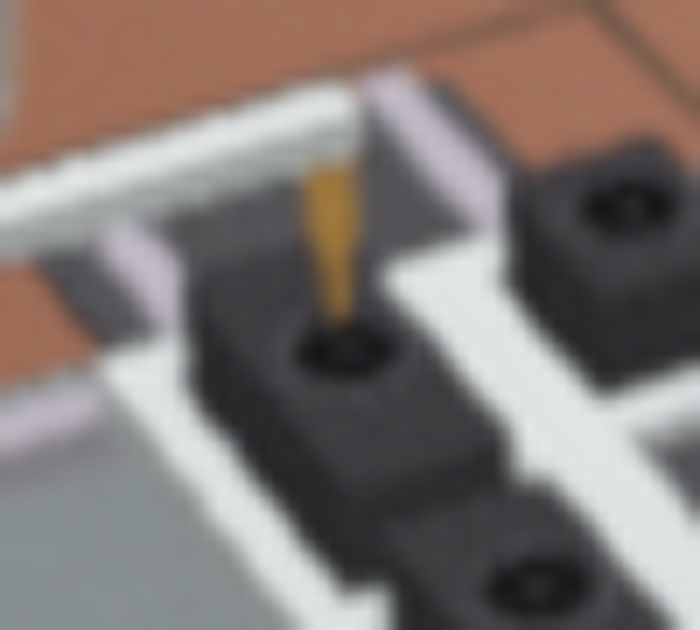

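Mark at side (231,380) and scene (347,351), so about 1 mm low in y. I'll nudge it by 0.8 mm and hold.

Request:
carry_out(
  plan=[
    [[0,0,0],[1,0,0],10],
    [[0,0,0],[1,0,0],10],
    [[0,0,0],[0.8,0,0],10],
    [[0,0,0],[0.8,0,0],10],
    [[0,0,0],[0.8,0,0],10],
    [[0,0,0],[0.8,0,0],10],
    [[0,0,0],[0.8,0,0],10],
    [[0,0,0],[0.8,0,0],10],
  ],
)

```text
time_s: 39.73
eef_pos: [0.5681, 0.027, 0.0699]
tcp_rot: [-180.0, 0.0, 89.6]
contact_force: [1.1, -1.9, -7.9]
grip_width: 0.0225
```

Request:
carry_out(
  plan=[
    [[0,0,0],[0,0,0],10],
    [[0,0,0],[0,0,0],10],
    [[0,0,0],[0,0,0],10],
    [[0,0,0],[0,0,0],10],
    [[0,0,0],[0,0,0],10],
    [[0,0,0],[0,0,0],10],
    [[0,0,0],[0,0,0],10],
    [[0,0,0],[0,0,0],10],
  ],
)

```text
time_s: 40.4
eef_pos: [0.5681, 0.027, 0.0699]
tcp_rot: [-180.0, 0.0, 89.6]
contact_force: [-0.6, -2.1, -8.6]
grip_width: 0.0228
```

Request:
carry_out(
  plan=[
    [[0,0,0],[0,0,0],10],
    [[0,0,0],[0,0,0],10],
    [[0,0,0],[0,0,0],10],
    [[0,0,0],[0,0,0],10],
    [[0,0,0],[0,0,0],10],
    [[0,0,0],[0,0,0],10],
    [[0,0,0],[0,0,0],10],
    [[0,0,0],[0,0,0],10],
  ],
)

```text
time_s: 41.07
eef_pos: [0.5681, 0.027, 0.0699]
tcp_rot: [-180.0, 0.0, 89.6]
contact_force: [0.3, -2.1, -8.9]
grip_width: 0.0225
```

Request:
carry_out(
  plan=[
    [[0,0,0],[0,0,0],10],
    [[0,0,0],[0,0,0],10],
    [[0,0,0],[0,0,0],10],
    [[0,0,0],[0,0,0],10],
    [[0,0,0],[0,0,0],10],
    [[0,0,0],[0,0,0],10],
    [[0,0,0],[0,0,0],10],
    [[0,0,0],[0,0,0],10],
  ],
)

```text
time_s: 41.73
eef_pos: [0.5681, 0.027, 0.0699]
tcp_rot: [-180.0, 0.0, 89.6]
contact_force: [-0.3, -2.2, -8.6]
grip_width: 0.0225
```

Request:
carry_out(
  plan=[
    [[0,0,0],[0,0,0],10],
    [[0,0,0],[0,0,0],10],
    [[0,0,0],[0,0,0],10],
    [[0,0,0],[0,0,0],10],
    [[0,0,0],[0,0,0],10],
    [[0,0,0],[0,0,0],10],
    [[0,0,0],[0,0,0],10],
    [[0,0,0],[0,0,0],10],
  ],
)

```text
time_s: 42.4
eef_pos: [0.5681, 0.027, 0.0699]
tcp_rot: [-180.0, 0.0, 89.6]
contact_force: [0.4, -2.3, -9.2]
grip_width: 0.0225
```

```bash
python3 - <<'E'
from h import *
for n,o in[('side',(305,155)),('scene',(165,190))]:
    c=cam(n);save(c,n+'32',(*o,50,45),14)
E
python3 go.py .4895 -.083 .07 89.6
```

```text
t 42.5 pos [0.5681 0.027  0.0699] rot [-1.7999e+02  1.0000e-02  8.9650e+01] F [ 0.5 -2.2 -8.1] w 22.7
TURN [-0.0003, 0.0001, 0.0008] SHIFT [-110.5, -77.9, -0.0]
```

View pics/side32.png

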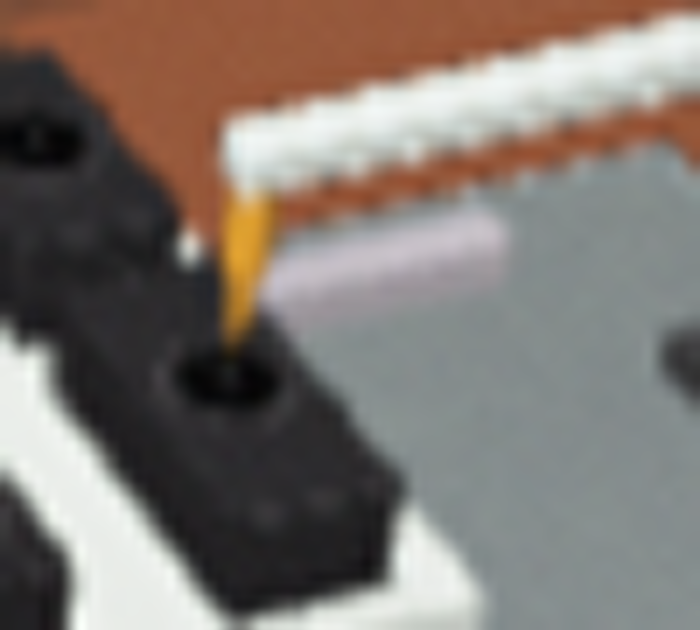

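View pics/scene32.png

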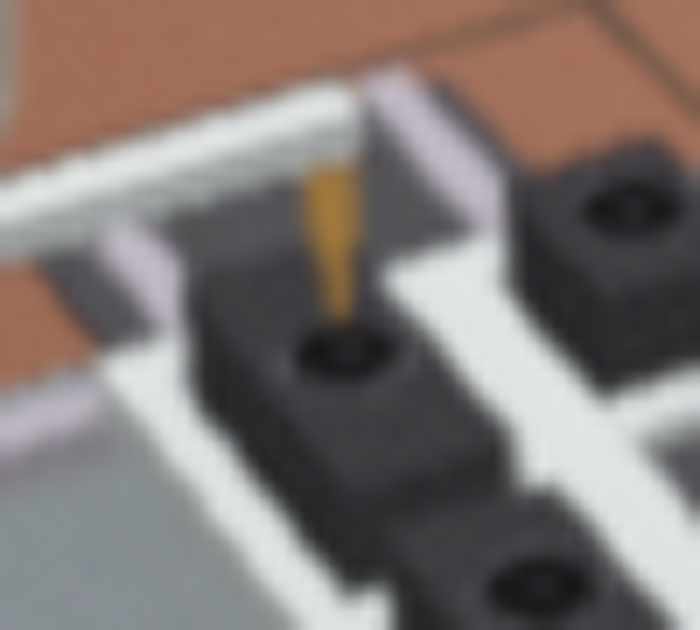

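Aligned throughout the hold. Now back to the near and right stops.

Request:
carry_out(
  plan=[
    [[0,0,0],[-6,-4,0],10],
    [[0,0,0],[-20,-13,0],10],
    [[0,0,0],[-36,-24,0],10],
    [[0,0,0],[-52,-35,0],10],
    [[0,0,0],[-68,-46,0],10],
    [[0,0,0],[-82,-57,0],10],
    [[0,0,0],[-94,-66,0],10],
    [[0,0,0],[-102,-71,0],10],
  ],
)

```text
time_s: 43.17
eef_pos: [0.4956, -0.0749, 0.0699]
tcp_rot: [-180.0, -0.1, 89.6]
contact_force: [3.0, 3.5, -12.3]
grip_width: 0.0225
```

Request:
carry_out(
  plan=[
    [[0,0,0],[0,-2,0],10],
    [[0,0,0],[0,-4,0],10],
    [[0,0,0],[0,-7,0],10],
    [[0,0,0],[0,-10,0],10],
    [[0,0,0],[0,-10,0],10],
  ],
)

```text
time_s: 43.58
eef_pos: [0.4875, -0.0746, 0.07]
tcp_rot: [179.8, -0.0, 89.6]
contact_force: [12.0, -1.0, -19.8]
grip_width: 0.0226
```

At the x stop. Now y, with x eased off slightly.

Request:
carry_out(
  plan=[
    [[0,0,0],[-3,0,0],10],
    [[0,0,0],[-6,0,0],10],
    [[0,0,0],[-9,0,0],10],
    [[0,0,0],[-12,0,0],10],
    [[0,0,0],[-14,0,0],10],
    [[0,0,0],[-14,0,0],10],
  ],
)

```text
time_s: 44.08
eef_pos: [0.4875, -0.0845, 0.0699]
tcp_rot: [179.7, -0.5, 89.6]
contact_force: [10.3, 28.5, -7.6]
grip_width: 0.0225
```

Request:
carry_out(
  plan=[
    [[0.005,0.005,0],[0.5,0,0],10],
    [[0.005,0.005,0],[0.5,0,0],10],
    [[0.005,0.005,0],[0.5,0,0],40],
    [[0.005,0.005,0],[0.5,0,0],50],
    [[0.005,0.005,0],[0.5,0,0],50],
    [[0.005,0.005,0],[0.5,0,-25],50],
    [[0.005,0.005,0],[0.5,0,-60],50],
    [[0.005,0.005,0],[0.5,0,-95],50],
  ],
)

```text
time_s: 44.75
eef_pos: [0.4866, -0.085, 0.1663]
tcp_rot: [-179.9, -0.8, 89.5]
contact_force: [0.2, 0.2, -0.4]
grip_width: 0.0501
```

```bash
python3 go.py .6 -.16 .31 89.6
```

```text
t 44.75 pos [ 0.4866 -0.085   0.1663] rot [-179.92   -0.78   89.54] F [ 0.2  0.2 -0.4] w 50.1
TURN [-0.0014, -0.0137, -0.001] SHIFT [-72.1, 113.8, -144.9]
```

Request:
carry_out(
  plan=[
    [[0,-0.013,0],[-8,14,-30],60],
    [[0,-0.013,0],[-22,38,-60],60],
    [[0,-0.013,0],[-38,62,-90],60],
    [[0,-0.013,0],[-55,88,-120],60],
    [[0,-0.013,0],[-72,114,-145],60],
    [[0,-0.013,0],[-72,114,-145],60],
    [[0,-0.013,0],[-72,114,-145],60],
    [[0,-0.013,0],[-72,114,-145],60],
  ],
)

```text
time_s: 45.42
eef_pos: [0.5995, -0.1599, 0.3093]
tcp_rot: [-179.8, -0.1, 89.5]
contact_force: [0.2, -0.0, 0.0]
grip_width: 0.0599
```

Request:
carry_out(
  plan=[
    [[0,0,0],[0,0,0],60],
    [[0,0,0],[0,0,0],60],
    [[0,0,0],[0,0,0],60],
  ],
)

```text
time_s: 45.67
eef_pos: [0.5988, -0.1594, 0.309]
tcp_rot: [-179.8, -0.1, 89.5]
contact_force: [0.8, -0.4, 0.1]
grip_width: 0.06
```

Run:
```python
from h import *
print(r.observe()['eef_pos'],r.observe()['contact_force'])
c=cam('wrist');save(c,'w33',s=1.5)
np.savez('w33.npz',K=c['K'],R=c['R'],t=c['t'],depth=c['depth'],image=c['image'])
c=cam('scene');save(c,'sc33',s=1.5)
```

```text
[ 0.59881643 -0.15936372  0.30895026] [ 0.77949561 -0.37666842  0.11903485]
```

View pics/w33.png

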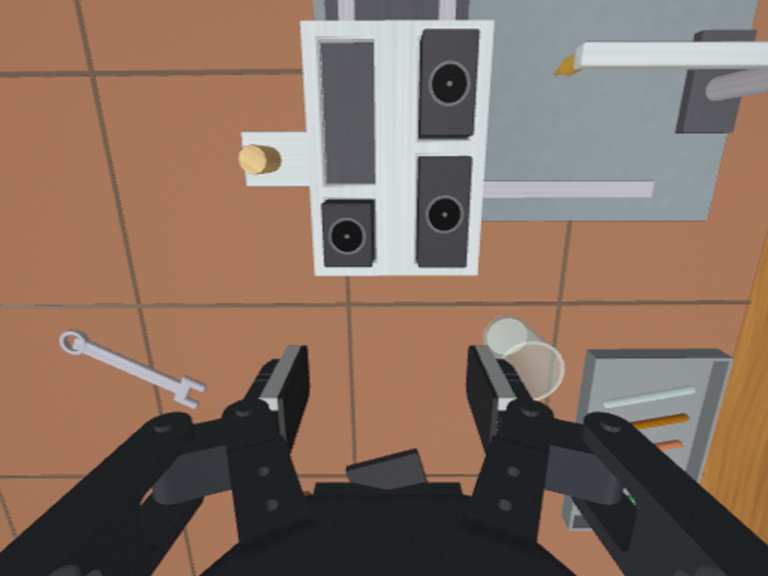

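View pics/sc33.png

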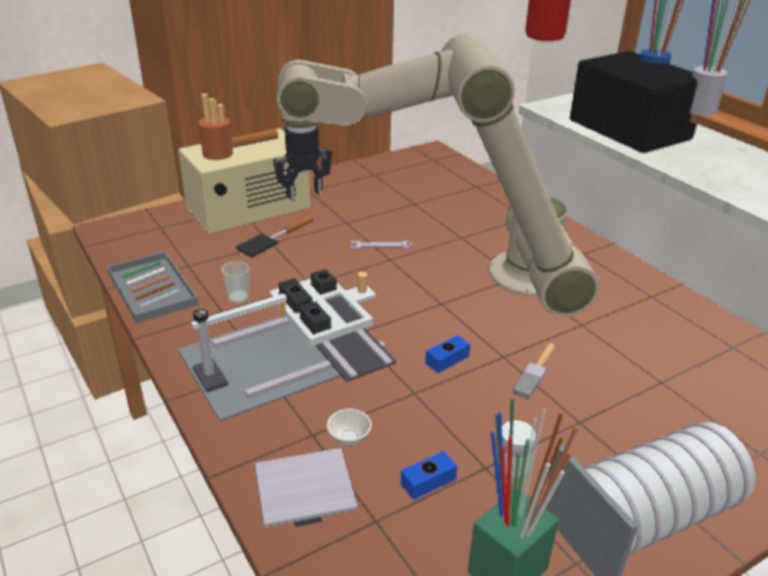

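Run:
```python
from h import *
c=dict(np.load('w33.npz'))
f=lambda u,v,z:atz(c,u/1.5-.17,v/1.5-.17,z)[:2].round(4)
print('m60',f(347,236,.086),'m80',f(449.5,83,.086),'m100',f(445,214,.086),'tip',f(556,74,.098))
P=cloud(c)
for u,v in[(330,210),(367,210),(330,260),(367,260),(427,40),(472,40),(425,125),(468,125),(423,165),(466,165),(423,260),(463,260)]:print(P[int(v/1.5),int(u/1.5)][2].round(4),end=' ')
```

```text
m60 [ 0.559  -0.1517] m80 [ 0.6481 -0.0254] m100 [ 0.648  -0.1324] tip [ 0.7302 -0.0216]
0.0866 0.0871 0.0866 0.0872 0.0862 0.0859 0.0863 0.0881 0.0865 0.0866 0.0878 0.0854
```

Run:
```python
from h import *
for n in['scene','side']:
    c=cam(n);P=cloud(c)
    m=(P[...,2]>.05)&(P[...,2]<.14)&(P[...,0]>.86)&(P[...,0]<.98)&(abs(P[...,1])<.08)
    q=P[m];print(n,len(q),np.median(q,0).round(4),q.min(0).round(4),q.max(0).round(4))
    m=(P[...,2]>.155)&(P[...,2]<.168)&(P[...,0]>.7)&(P[...,0]<.9)&(abs(P[...,1]+.02)<.05)
    q=P[m];print(' arm top x',np.sort(q[:,0])[[0,3,10]].round(4));k=np.polyfit(q[:,0],q[:,1],1);print(' slope deg',np.degrees(np.arctan(k[0])).round(2))
```

```text
scene 154 [ 0.9213 -0.0149  0.0942] [ 0.9083 -0.0282  0.0501] [ 0.9305 -0.0059  0.14  ]
 arm top x [0.7238 0.7271 0.7345]
 slope deg -0.24
side 130 [ 0.9097 -0.0278  0.0959] [ 0.9002 -0.036   0.0509] [ 0.9241 -0.0101  0.1398]
 arm top x [0.7206 0.7217 0.7282]
 slope deg -0.48
```

```bash
python3 -c "
from workcell import r
print(r.finish_job());print(r.observe()['time_s'])"
```

```text
the job is handed in; nothing more can be done
None
the job is handed in; nothing more can be done
```

The job is handed in at about 46 s of the 208 s allowed; it reports no verdict. Three moulds were on the bench (60, 80 and 100 mm; no 120 mm). I seated each in its own pocket, then held the marks under the pointer shortest to longest for 3.3 s or more each. The carrier is back at its near and right stops, with the gripper clear.

- **Seating:** after the return, all three moulds lie flat in their pockets. Their tops read 0.085–0.088 m against the 0.086 m expected.
- **Alignment:** in the scene and side cameras, the 60 mm mould's offsets from the pointer averaged to about zero. The 80 and 100 mm marks matched its image position to within about 1 mm.
- **Stops:** I pressed the carrier against both stops at the end (about 10 N in x, 28 N in y) before letting go. The pointer, blue blocks and bystanders were left alone.
- **A check that disagreed:** with the carrier at the stops, the pointer tip measures 80–82 mm beyond the far row, not the stated 90 mm.
    - The x slide's full travel measured 187 mm, so the near stop is genuine.
    - The pointer's column position agrees with the measured tip, so I aligned by the images rather than the stated figure.
- **A smaller mismatch:** in the side and scene views the tip looked about 3 mm closer to the mould than the stated 12 mm. This does not affect the alignment in plan.

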